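# Space the V-rests with the block

### The arm

A 6-joint arm with a two-finger parallel gripper is mounted at the origin on the work surface. World frame = base frame: x ahead of the robot, y to its left, z up, the work surface at z = 0. Lengths are in m, angles in rad, forces in N, time in s.
With the tool pointing down it reaches from about 0.225 to 0.875 m from the base axis. Payload 3.4 kg.
Tool frame: the origin (TCP) lies at the very end of the fingers, on their centre line; the grasp point (between the pads) lies 19 mm behind it (grip_depth is the distance from the TCP to the grasp point, in m); x points along the fingers, z is the direction in which the jaws open and shut, and the axes are right-handed (so a half turn about x gives the same grasp; the last joint's range is limited). The gripper opens to 85 mm and grips with 20 to 120 N. Pads are 22 mm wide; open, the fingers measure 114 mm over their backs; the gripper's body (76 mm by 85 mm) begins 54 mm behind the grasp point. The pads swing forward as they close: fully open they stand 13 mm farther back than shut.
Start: joints at [-1.367, 0.276, 1.505, -0, 1.361, -0.121], TCP at [0.183, -0.545, 0.231] pointing down, gripper open.
Joint ranges: [-2.89, 2.89], [-0.75, 2.08], [0.22, 2.7], [-1.18, 4.32], [0.11, 2.71], [-2.7, 2.7]. Speed limits (rad/s): [2.57, 2.57, 3.14, 3.14, 3.14, 3.14].

### API

Orientations are given as a unit quaternion [w, x, y, z].
In Python, from rig import get_state, get_image, sign_off, grip_depth gives the robot as it stands. The module is installed in compiled form; this text tells all that it offers.
- The arm moves only by the tool arm_command, never from a script. Its argument "series" is a list of rows, each an object with "dp": the shift along the tool's x, y, z scaled (see below), a list of three; "angular": the turn, a rotation vector about the tool's x, y, z scaled (see below), a list of three; "gripper": the finger opening in mm, from 0 to 85.4. A call has exactly 8 rows; each row shifts and turns the pose as measured when the row begins, along the tool's axes as they then stand; what a row does not reach is not made up. The controller multiplies each number of a shift by 0.12 m and each number of a turn by 90 degrees. A row lasts 1/8 s, in which the tool goes at most 62.5 mm and 10.7 degrees, less where a joint would pass 70% of its speed; a pose out of reach is approached as far as the arm can. A call with a number of a shift or a turn outside -1 to 1 is refused whole. A call with a gripper value outside its range is refused whole. The fingers move at their own pace and stop on an object; "grip_force" is the grip in N (left out, the last holds). Time passes only in rows, so rows that do not move let the fingers close, or fill a call up. It gives the time, the measured TCP pose, the force and the opening at its end, in the units of the state.
- get_state(): the state, without advancing time (a new reading comes with each control period).
- get_image(name): name is "scene" or "top"; returns a dict with "image" (384x512x3 uint8, blue, green, red), "depth" (384x512 float32, m along the optical axis (not along the pixel's ray), 0 where there is no reading), "mtx" (3x3 intrinsics, pixels), "k1" (the pictures are not rectified: a ray, as slopes to the right and down, at radius r is drawn at 1 + k1 r^2 times it, then the intrinsics apply), "view" (4x4, takes a point from world to camera coordinates). Camera axes: x right, y up, looking along -z (the intrinsics and any distortion apply to the point x, -y, -z); pixel columns grow to the right and rows downward; lengths in m; the calibration is good to about 2 mm. A picture is of the moment at which its call begins.
- sign_off(): hands the job in, once; it reports no verdict.
The state is a dict: "clock": time; "qpos": joint angles; "qd": joint speeds; "effort": joint torques, N m; "position": TCP position; "ee_rot": TCP orientation; "contact_force": force on the tool from outside, world axes, zero at the start; "moment": the same for the moment, N m; "width": finger opening in m.
Only numpy, scipy, OpenCV 4.12 (cv2) and the standard library are available. Lean on these libraries where they do the work, as an engineer would, in place of code of your own. Each camera call takes 0.05 s, during which the arm holds its last target. There are 200 camera calls.

### The job

Three steel V-rests for a camshaft stand unevenly on a slideway: with the long wooden spacer block (not the short one), set both gaps between them to the length of the block. Begin at the clamped rest: lower the block edgewise into the gap beside it, turn it a quarter turn so that it lies lengthwise along the row and spreads the gap, lift it out, then step on and do the same in the next gap, which has by then become too narrow. Finally stand the block upright on the bench, off the slideway, and leave both gaps as set.

Things in the scene. Friction and masses are not known exactly. Their poses are not given: they have to be found in the camera images.
- spacer: Long upright wooden block, 100 mm long (x), 24 mm thick (y), 100 mm high (z), about 0.2 kg, standing on the bench; the look-alike is 62 mm long. Origin: centre of its underside. Grip it across the thickness near the top: in the row, its foot just over the slideway, the fingers must clear the horns (64 mm above the bench). To turn, its centre needs 52 mm from the fixed face.
- rest_a: Steel V-rest on a grey slideway, the clamped one, last on the robot's right (-y), black knob outside: a plate 70 mm wide (x, across the row), 20 mm thick (y, along the row, away from the clamped rest), solid 28 mm up, horns 48 mm. Origin: centre of its underside, on the slideway's top, 16 mm above the bench. It is fixed, as is the slideway (380 x 70 mm).
- rest_b: Steel V-rest on a grey slideway, the middle one: a plate 70 mm wide (x, across the row), 20 mm thick (y, along the row, away from the clamped rest), solid 28 mm up, horns 48 mm. Origin: centre of its underside, on the slideway's top, 16 mm above the bench. It slides along y only (3 N of friction) and stays put. Gap to rest_a at first 72 to 82 mm.
- rest_c: Steel V-rest on a grey slideway, the last one, on the robot's left: a plate 70 mm wide (x, across the row), 20 mm thick (y, along the row, away from the clamped rest), solid 28 mm up, horns 48 mm. Origin: centre of its underside, on the slideway's top, 16 mm above the bench. It slides along y only (3 N of friction) and stays put. With the first gap set, its gap to rest_b is 68 to 88 mm.
Not all that is in view belongs to the job. Leave any green look-alike of the spacer alone.

How it is judged:
By the outcome, as a careful person would: the job done as asked, in the order asked, and still so for the second after the job is handed in, with the robot touching nothing.
It also fails if it takes over 58 s, if anything falls off the work surface, if the arm or the gripper's body presses on something with over 40 N, if the wrist force passes 120 N, or if a joint passes its speed limit or range.

## Working session

There is one attempt and no reset: what is moved stays moved. The work goes in short steps, Python scripts to look and compute and a tool call to move; the robot and the scene stay as the last step left them, time stands still between calls to the robot, and variables do not carry over. Pictures are saved under pics/ and viewed, about 8 in all and at most 12, crops included, and the job is handed in when it is done.

Besides the shell and the picture viewer there is one more tool, called after "Call:" by a JSON object that holds its "name" and its "arguments", one argument or row to a line. arm_command: Moves the arm, as the interface text tells. Its arguments: {"type":"object","properties":{"series":{"type":"array","items":{"type":"object","properties":{"dp":{"type":"array","items":{"type":"number"}},"angular":{"type":"array","items":{"type":"number"}},"gripper":{"type":"number"}}}},"grip_force":{"type":"number"}},"required":["series"]}

```bash
mkdir -p pics; cat > h.py <<'E'
import numpy as np, cv2
from rig import *
from scipy.spatial.transform import Rotation as R
def shot(n,name):
    d=get_image(n); cv2.imwrite('pics/%s.png'%name,d['image']); np.savez('pics/%s.npz'%name,**d); return d
def cloud(d):
    h,w=d['depth'].shape; K=d['mtx']
    u,v=np.meshgrid(np.arange(w),np.arange(h))
    p=cv2.undistortPoints(np.stack([u.ravel(),v.ravel()],1).astype(float)[:,None],K,np.array([float(d['k1']),0,0,0]))[:,0]
    # k1 as given
    z=d['depth'].ravel(); c=np.stack([p[:,0]*z,-p[:,1]*z,-z,np.ones_like(z)],1)
    P=(np.linalg.inv(d['view'])@c.T).T[:,:3].reshape(h,w,3); P[d['depth']==0]=np.nan
    return P
E
python3 - <<'E'
from h import *
s=get_state(); print(s['position'],s['ee_rot'],grip_depth,s['clock'],s['width']); print(R.from_quat(np.roll(s['ee_rot'],-1)).as_matrix().round(3))
a=shot('scene','s0');b=shot('top','t0')
print(a['k1'],b['k1'],b['view'].round(2).tolist(),b['mtx'])
cv2.imwrite('pics/both.png',cv2.resize(np.vstack([a['image'],b['image']]),(400,600)))
cv2.imwrite('pics/t0b.png',cv2.resize(b['image'],(800,600)))
E
```

```text
[ 0.183396   -0.54440534  0.23041939] [ 0.57378145  0.41300248  0.57476645 -0.41212537] 0.0187 0.0 0.08556739121098911
[[-0.     0.948  0.319]
 [ 0.002  0.319 -0.948]
 [-1.     0.    -0.002]]
-0.14630873218261084 -0.09716120266574457 [[-0.03, -1.0, -0.04, -0.01], [0.99, -0.03, 0.13, -0.46], [-0.13, -0.04, 0.99, -0.77], [0.0, 0.0, 0.0, 1.0]] [[362.80557831   0.         250.16687106]
 [  0.         362.80557831 189.98943146]
 [  0.           0.           1.        ]]
```

View pics/t0b.png

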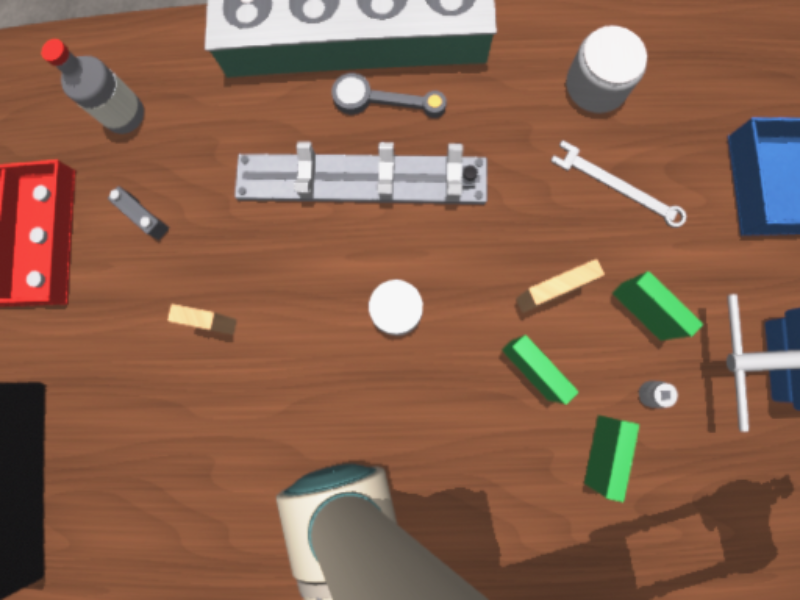

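View pics/s0.png

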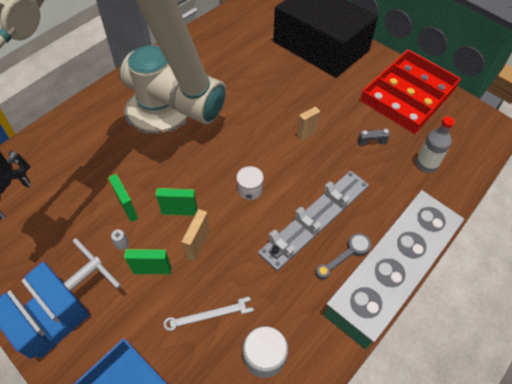

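The top view shows two wooden blocks: one at (565,285), the other at (195,318) in the 800x600 picture. The right-hand one is clearly longer, so it should be the 100 mm spacer. The green ones at (655,305), (540,370) and (615,458) are look-alikes. The rests are at about x 304 (c), 386 (b) and 455 (a, with the black knob). Next I measure them and confirm in a crop.

```bash
cat >> h.py <<'E'
def rect(p):
    (c,sz,an)=cv2.minAreaRect((p*1000).astype(np.float32)); b=cv2.boxPoints((c,sz,an)); e=[b[1]-b[0],b[2]-b[1]]; e=max(e,key=np.linalg.norm)
    return np.round(c,1),np.round(sz,1),np.degrees(np.arctan2(e[1],e[0])).round(1)
def wood(d):
    P=cloud(d); hsv=cv2.cvtColor(d['image'],cv2.COLOR_BGR2HSV); return P,hsv
def rests(d,lo=.05,hi=.075,box=(0.35,.75,-.25,.25)):
    P=cloud(d); m=(P[...,2]>lo)&(P[...,2]<hi)&(P[...,0]>box[0])&(P[...,0]<box[1])&(P[...,1]>box[2])&(P[...,1]<box[3])
    n,l,st,c=cv2.connectedComponentsWithStats(m.astype(np.uint8))
    for i in range(1,n):
        if st[i,4]>15:
            q=P[l==i]; print('comp',c[i].round(),st[i,4],'min',(q.min(0)*1000).round(1),'max',(q.max(0)*1000).round(1),'med',(np.median(q,0)*1000).round(1))
E
python3 - <<'E'
from h import *
d=dict(np.load('pics/t0.npz')); P=cloud(d)
for n,(x0,x1,y0,y1) in dict(long=(325,395,160,205),short=(100,160,185,220)).items():
    q=P[y0:y1,x0:x1].reshape(-1,3); q=q[q[:,2]>.085]; print(n,len(q),rect(q[:,:2]),np.median(q[:,2]))
rests(d)
d2=dict(np.load('pics/s0.npz'));print('scene');rests(d2)
P2=cloud(d2)
q=P2[200:270,170:220].reshape(-1,3); q=q[(q[:,2]>.09)]; print(len(q),rect(q[:,:2]),np.median(q[:,2]))
im=d['image'];a=cv2.resize(im[85:215,140:400],None,fx=3,fy=3,interpolation=cv2.INTER_CUBIC);cv2.imwrite('pics/c0.png',a)
E
```

```text
long 580 (array([ 461.6, -259.8]), array([ 24.6, 100.6]), np.float32(-68.1)) 0.0982425901424605
short 353 (array([433.7, 236. ]), array([62.5, 24.1]), np.float32(76.8)) 0.09785372407562842
comp [194.  95.] 82 min [665.5  80.8  50.1] max [688.7 101.   64.5] med [675.2  90.   57.4]
comp [247.  95.] 82 min [658.8 -38.5  50.3] max [679.9 -19.9  64.7] med [667.5 -29.4  58.1]
comp [291.  96.] 85 min [ 652.8 -136.4   50.2] max [ 672.5 -115.9   64. ] med [ 661.6 -126.9   57.9]
comp [193. 118.] 77 min [612.1  83.4  51.3] max [630.4 104.6  66. ] med [620.1  93.9  58.8]
comp [246. 119.] 71 min [604.4 -34.6  51.4] max [622.7 -16.2  64.7] med [611.5 -25.6  58.4]
comp [290. 120.] 70 min [ 597.5 -131.3   50. ] max [ 618.7 -113.2   62.6] med [ 605.9 -122.    58.3]
comp [253. 195.] 879 min [407.5 -70.3  51.1] max [478.7  -1.3  63.4] med [442.9 -36.2  58.5]
comp [337. 192.] 28 min [ 434.8 -219.8   50.4] max [ 454.8 -209.3   74.6] med [ 443.7 -213.6   64.4]
comp [141. 206.] 46 min [416.1 203.1  50.2] max [438.7 210.2  74.4] med [427.  206.1  63.1]
comp [330. 226.] 43 min [ 351.1 -209.3   51.8] max [ 39
[... 401 characters left out ...]
[681.4  89.2  60.8]
comp [184. 203.] 133 min [ 350.3 -243.2   50.2] max [ 398.5 -184.1   75. ] med [ 375.7 -219.4   62.3]
comp [300. 211.] 68 min [605.8 -35.5  50.1] max [631.3 -12.9  68.2] med [619.3 -26.4  59.5]
comp [204. 226.] 44 min [ 456.4 -248.5   50.1] max [ 475.  -209.3   74.6] med [ 467.7 -229.7   63.3]
comp [315. 224.] 60 min [660.7 -38.8  50.9] max [682.1 -16.7  70. ] med [674.  -30.4  59.6]
comp [274. 234.] 73 min [ 600.4 -134.6   50.9] max [ 623.  -112.9   66.8] med [ 613.  -124.8   59.3]
comp [289. 248.] 69 min [ 653.5 -138.    50.4] max [ 676.2 -116.1   66.9] med [ 667.4 -128.4   60.4]
388 (array([ 466.8, -259.2]), array([ 25.9, 101.3]), np.float32(-68.6)) 0.10064199731544815
```

View pics/c0.png

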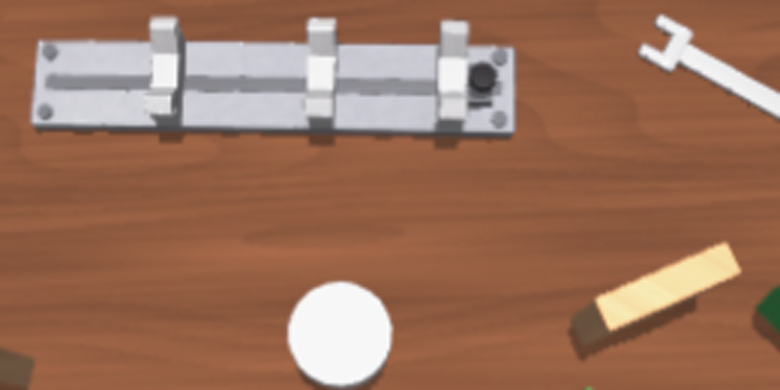

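The crop settles it: the block at (345,170) in the full picture measures 100.6 x 24.6 mm and the other 62.5 x 24.1, so the right-hand one is the long spacer. The rests are roughly 77 mm (a-b) and 100 mm (b-c) apart, and the row runs about 4 degrees off y. I'll write a planner to work out the moves.

```bash
cat >> h.py <<'E'
def yaw(s):
    M=R.from_quat(np.roll(s['ee_rot'],-1)).as_matrix(); return np.degrees(np.arctan2(M[1,2],M[0,2])),M
def plan(way,s=None,dpmax=.06,amax=10.0):
    """way: list of (x,y,z,yaw[,nrows]) mm/deg; prints rows of dp, angular"""
    s=s or get_state(); M=yaw(s)[1]; p=np.array(s['position']); k=0
    for w in way:
        t=np.array(w[:3])/1000; a=np.radians(w[3])
        T=np.array([[0,-np.sin(a),np.cos(a)],[0,np.cos(a),np.sin(a)],[-1,0,0]])
        rv=R.from_matrix(M.T@T).as_rotvec(); n=max(int(np.ceil(max(np.linalg.norm(t-p)/dpmax,np.degrees(np.linalg.norm(rv))/amax))),1)
        if len(w)>4: n=max(n,w[4])
        st=(t-p)/n
        for i in range(n):
            k+=1; print(k,'dp',(M.T@st/.12).round(3).tolist(),'ang',(rv/n/(np.pi/2)).round(3).tolist())
            M=M@R.from_rotvec(rv/n).as_matrix()
        p=t;M=T
E
python3 - <<'E'
from h import *
d=dict(np.load('pics/t0.npz'));P=cloud(d);hsv=cv2.cvtColor(d['image'],cv2.COLOR_BGR2HSV)
g=(hsv[...,0]>45)&(hsv[...,0]<80)&(hsv[...,1]>150)
n,l,st,c=cv2.connectedComponentsWithStats(g.astype(np.uint8))
for i in range(1,n):
    if st[i,4]>80:
        q=P[l==i];q=q[q[:,2]>.045];
        if len(q)>5: 
            t=q[q[:,2]>q[:,2].max()-.01]; print(c[i].round(),rect(t[:,:2]),q[:,2].max())
plan([(463,-260,190,21.7),(463,-260,130,21.7)])
E
```

```text
[429. 195.] (array([ 428.9, -391.4]), array([97.2, 22.6]), np.float32(43.0)) 0.10289307366246059
[399. 302.] (array([ 229.9, -318.4]), array([15.4, 92.2]), np.float32(-15.2)) 0.10180673040020238
1 dp [0.034, 0.296, -0.15] ang [-0.103, -0.0, -0.0]
2 dp [0.034, 0.317, -0.1] ang [-0.103, -0.0, -0.0]
3 dp [0.034, 0.329, -0.048] ang [-0.103, -0.0, -0.0]
4 dp [0.034, 0.332, 0.006] ang [-0.103, -0.0, -0.0]
5 dp [0.034, 0.327, 0.06] ang [-0.103, -0.0, -0.0]
6 dp [0.034, 0.313, 0.112] ang [-0.103, -0.0, -0.0]
7 dp [0.034, 0.291, 0.161] ang [-0.103, -0.0, -0.0]
8 dp [0.034, 0.261, 0.206] ang [-0.103, -0.0, -0.0]
9 dp [0.034, 0.224, 0.245] ang [-0.103, -0.0, -0.0]
10 dp [0.034, 0.182, 0.278] ang [-0.103, -0.0, -0.0]
11 dp [0.5, 0.0, 0.0] ang [0.0, 0.0, 0.0]
```

Call:
{"name": "arm_command", "arguments": {
  "series": [
    {"dp":[0.034,0.296,-0.15],"angular":[-0.103,0,0],"gripper":56},
    {"dp":[0.034,0.317,-0.1],"angular":[-0.103,0,0],"gripper":56},
    {"dp":[0.034,0.329,-0.048],"angular":[-0.103,0,0],"gripper":56},
    {"dp":[0.034,0.332,0.006],"angular":[-0.103,0,0],"gripper":56},
    {"dp":[0.034,0.327,0.06],"angular":[-0.103,0,0],"gripper":56},
    {"dp":[0.034,0.313,0.112],"angular":[-0.103,0,0],"gripper":56},
    {"dp":[0.034,0.291,0.161],"angular":[-0.103,0,0],"gripper":56},
    {"dp":[0.034,0.261,0.206],"angular":[-0.103,0,0],"gripper":56}
  ],
  "grip_force": 60
}}

```text
clock: 1.1
position: [0.4075, -0.3079, 0.1938]
ee_rot: [0.706, -0.028, 0.707, 0.032]
contact_force: [0.1, -0.4, -0.0]
width: 0.0558
```

```bash
python3 - <<'E'
from h import *
s=get_state();print(s['position'],yaw(s)[0],s['qpos'],s['clock'])
plan([(463,-260,140,21.7)])
E
```

```text
[ 0.40751572 -0.30789352  0.19377351] 4.8606135173134986 [-0.78478213  0.20780625  1.69587291  0.00212005  1.24408256 -0.87029508] 1.1
1 dp [0.225, 0.178, 0.248] ang [-0.094, -0.0, -0.002]
2 dp [0.224, 0.14, 0.271] ang [-0.094, -0.0, -0.002]
```

Call:
{"name": "arm_command", "arguments": {
  "series": [
    {"dp":[0.2,0.178,0.248],"angular":[-0.094,0,-0.002],"gripper":56},
    {"dp":[0.2,0.14,0.271],"angular":[-0.094,0,-0.002],"gripper":56},
    {"dp":[0,0.02,0.02],"angular":[0,0,0],"gripper":56},
    {"dp":[0.2,0,0],"angular":[0,0,0],"gripper":56},
    {"dp":[0.2,0,0],"angular":[0,0,0],"gripper":56},
    {"dp":[0.15,0,0],"angular":[0,0,0],"gripper":56},
    {"dp":[0.12,0,0],"angular":[0,0,0],"gripper":56},
    {"dp":[0,0,0],"angular":[0,0,0],"gripper":56}
  ]
}}

```text
clock: 2.1
position: [0.4655, -0.2559, 0.0632]
ee_rot: [0.693, -0.137, 0.695, 0.135]
contact_force: [0.8, 0.2, -0.2]
width: 0.0564
```

```bash
python3 - <<'E'
from h import *
s=get_state();print(s['position'],yaw(s)[0],s['contact_force'])
plan([(463.5,-260,62,21.7)])
d=shot('scene','s1'); cv2.imwrite('pics/s1c.png',cv2.resize(d['image'][150:290,100:300],(800,560),interpolation=cv2.INTER_CUBIC))
E
```

```text
[ 0.46551493 -0.25594639  0.06323808] 22.22251940446523 [ 0.83137013  0.19581486 -0.200853  ]
1 dp [0.01, -0.025, -0.028] ang [0.006, -0.002, 0.002]
```

View pics/s1c.png

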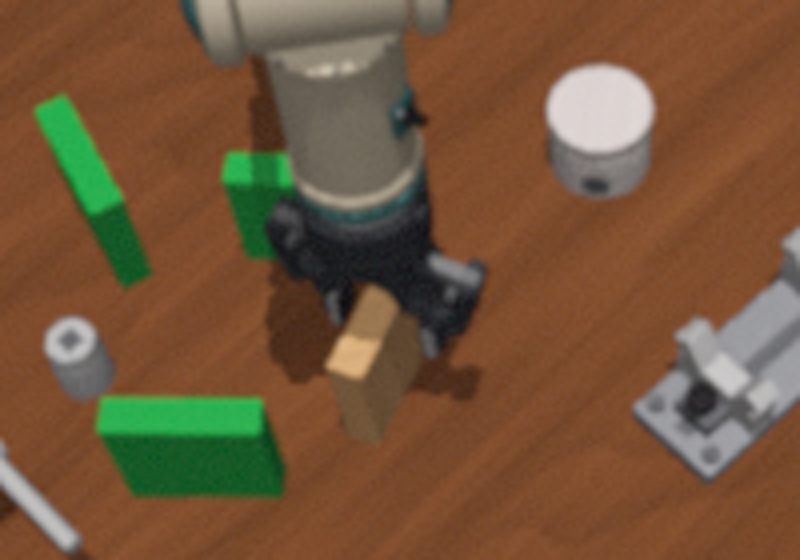

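The jaws straddle the long block at (375,350) in the crop and the green blocks are clear. I correct the small offset, close and lift.

Call:
{"name": "arm_command", "arguments": {
  "series": [
    {"dp":[0.01,-0.025,-0.028],"angular":[0.006,-0.002,0.002],"gripper":56},
    {"dp":[0,0,0],"angular":[0,0,0],"gripper":15},
    {"dp":[0,0,0],"angular":[0,0,0],"gripper":15},
    {"dp":[0,0,0],"angular":[0,0,0],"gripper":15},
    {"dp":[0,0,0],"angular":[0,0,0],"gripper":15},
    {"dp":[-0.2,0,0],"angular":[0,0,0],"gripper":15},
    {"dp":[-0.3,0,0],"angular":[0,0,0],"gripper":15},
    {"dp":[-0.3,0,0],"angular":[0,0,0],"gripper":15}
  ],
  "grip_force": 60
}}

```text
clock: 3.15
position: [0.4619, -0.2593, 0.159]
ee_rot: [0.693, -0.131, 0.696, 0.134]
contact_force: [-0.3, -0.5, -2.5]
width: 0.0233
```

```bash
cat >> h.py <<'E'
def heldblock(d,s,r=.11):
    """wood points near the tool: top-face centre by colour+height"""
    P=cloud(d); p=np.array(s['position']); z=p[2]+.038
    hsv=cv2.cvtColor(d['image'],cv2.COLOR_BGR2HSV)
    m=(abs(P[...,2]-z)<.008)&(np.hypot(P[...,0]-p[0],P[...,1]-p[1])<.07)&(hsv[...,1]>60)&(hsv[...,0]<30)&(hsv[...,0]>5)
    q=P[m]; print('n',len(q)); 
    if len(q)<10: return
    a=np.radians(yaw(s)[0]); jz=np.array([np.cos(a),np.sin(a)]); jy=np.array([-np.sin(a),np.cos(a)])
    e=(q[:,:2]-p[:2])*1000; print('along length(tool y) min/max',np.percentile(e@jy,[0,2,98,100]).round(1),'jaw',np.percentile(e@jz,[0,2,98,100]).round(1),'z',np.median(q[:,2]))
E
python3 - <<'E'
from h import *
s=get_state();print(s['position'],yaw(s),s['width'],s['contact_force'])
for n in('scene','top'): heldblock(shot(n,n+'2'),s)
E
```

```text
[ 0.46189902 -0.25927962  0.15896696] (np.float64(21.635778773476744), array([[-0.00396941, -0.36868986,  0.92954399],
       [ 0.00379699,  0.92953905,  0.36870412],
       [-0.99998491,  0.00499301, -0.00228981]])) 0.023276872439334198 [-0.30834327 -0.48094385 -2.53065292]
n 224
along length(tool y) min/max [-48.8 -47.6   4.    8.5] jaw [-10.7  -8.9  15.3  16.5] z 0.19529966203422688
n 272
along length(tool y) min/max [ 1.9  5.4 50.2 50.8] jaw [-12.  -11.   12.5  28.3] z 0.19783495308444093
```

```bash
cat >> h.py <<'E'
def row(d,ang=None,off=(0,0),n=3,v=1):
    P=cloud(d); off=np.array(off)/1000.
    m=(abs(P[...,2]-.016)<.006)&(P[...,0]>.56)&(P[...,0]<.72)&(P[...,1]>-.2)&(P[...,1]<.25)
    k=cv2.morphologyEx(m.astype(np.uint8),cv2.MORPH_OPEN,np.ones((3,3)));q=P[k>0]
    r=rect(q[:,:2]-off); 
    if ang is None: ang=r[2]
    if v: print('slideway',r)
    a=np.radians(ang); u=np.array([np.cos(a),np.sin(a)]); w=np.array([u[1],-u[0]])
    m=(P[...,2]>.057)&(P[...,2]<.072)&(P[...,0]>.56)&(P[...,0]<.72)&(P[...,1]>-.2)&(P[...,1]<.25)
    _,l,st,c=cv2.connectedComponentsWithStats(m.astype(np.uint8))
    for i in range(1,len(st)):
        if st[i,4]<12: continue
        q=(P[l==i][:,:2]-off)*1000; s=q@u; x=q@w; print('row s %.1f..%.1f mid %.1f  across %.1f..%.1f n%d'%(*np.percentile(s,[3,97]),np.percentile(s,[3,97]).mean(),x.min(),x.max(),len(q)))
E
python3 - <<'E'
from h import *
for n in('t0','s0'):
    d=dict(np.load('pics/%s.npz'%n)); print(np.linalg.inv(d['view'])[:3,3].round(3)); row(d,86.0)
E
```

```text
[ 0.352 -0.061  0.827]
slideway (array([644.8,  15.2]), array([377.1,  72.5]), np.float32(86.5))
row s 127.9..145.6 mid 136.7  across 664.8..679.4 n43
row s 8.4..26.6 mid 17.5  across 664.4..679.0 n47
row s -89.2..-71.4 mid -80.3  across 664.8..679.5 n47
row s 128.5..146.3 mid 137.4  across 605.6..617.6 n48
row s 8.3..26.1 mid 17.2  across 606.2..618.0 n43
row s -88.3..-71.3 mid -79.8  across 604.7..620.3 n46
[ 0.942 -0.567  1.083]
slideway (array([647.8,  14.8]), array([382.4,  73.2]), np.float32(86.2))
row s 126.8..145.1 mid 136.0  across 609.0..624.6 n32
row s 127.9..149.3 mid 138.6  across 664.5..682.8 n42
row s 8.8..28.8 mid 18.8  across 608.5..626.1 n46
row s 9.5..27.7 mid 18.6  across 664.4..682.8 n44
row s -90.9..-71.3 mid -81.1  across 608.0..625.3 n46
row s -89.9..-70.5 mid -80.2  across 666.8..683.7 n48
```

```bash
python3 - <<'E'
from h import *
plan([(639.3,-61,150,86.1,8)])
E
```

```text
1 dp [0.013, 0.127, 0.246] ang [-0.09, 0.0, 0.0]
2 dp [0.013, 0.091, 0.261] ang [-0.09, 0.0, 0.0]
3 dp [0.013, 0.053, 0.272] ang [-0.09, 0.0, 0.0]
4 dp [0.013, 0.015, 0.276] ang [-0.09, 0.0, 0.0]
5 dp [0.013, -0.024, 0.276] ang [-0.09, 0.0, 0.0]
6 dp [0.013, -0.062, 0.27] ang [-0.09, 0.0, 0.0]
7 dp [0.013, -0.1, 0.258] ang [-0.09, 0.0, 0.0]
8 dp [0.013, -0.135, 0.242] ang [-0.09, 0.0, 0.0]
```

Call:
{"name": "arm_command", "arguments": {
  "series": [
    {"dp":[0.013,0.127,0.246],"angular":[-0.09,0,0],"gripper":15},
    {"dp":[0.013,0.091,0.261],"angular":[-0.09,0,0],"gripper":15},
    {"dp":[0.013,0.053,0.272],"angular":[-0.09,0,0],"gripper":15},
    {"dp":[0.013,0.015,0.276],"angular":[-0.09,0,0],"gripper":15},
    {"dp":[0.013,-0.024,0.276],"angular":[-0.09,0,0],"gripper":15},
    {"dp":[0.013,-0.062,0.27],"angular":[-0.09,0,0],"gripper":15},
    {"dp":[0.013,-0.1,0.258],"angular":[-0.09,0,0],"gripper":15},
    {"dp":[0.013,-0.135,0.242],"angular":[-0.09,0,0],"gripper":15}
  ]
}}

```text
clock: 4.25
position: [0.634, -0.0516, 0.1363]
ee_rot: [0.504, -0.489, 0.51, 0.496]
contact_force: [-0.3, 0.4, -0.9]
width: 0.0235
```

```bash
python3 - <<'E'
from h import *
s=get_state();print(s['position'],yaw(s)[0],s['width'],s['contact_force'])
for n in('scene','top'): d=shot(n,n+'3');heldblock(d,s)
plan([(639.3,-61,140,86.1),(639.3,-61,83,86.1,4)])
E
```

```text
[ 0.63396388 -0.05159332  0.13627192] 88.36899464026664 0.023477867039236683 [-0.26808205  0.39879021 -0.90482029]
n 220
along length(tool y) min/max [-50.7 -49.1  47.5  48.8] jaw [-21.3 -12.4  12.7  20.9] z 0.17257569645189547
n 0
1 dp [-0.036, -0.036, -0.094] ang [0.025, 0.002, -0.007]
2 dp [0.119, 0.0, 0.0] ang [0.0, 0.0, 0.0]
3 dp [0.119, 0.0, 0.0] ang [0.0, 0.0, 0.0]
4 dp [0.119, 0.0, 0.0] ang [0.0, 0.0, 0.0]
5 dp [0.119, 0.0, 0.0] ang [0.0, 0.0, 0.0]
```

Call:
{"name": "arm_command", "arguments": {
  "series": [
    {"dp":[-0.036,-0.036,-0.094],"angular":[0.025,0.002,-0.007],"gripper":15},
    {"dp":[0.1,0,0],"angular":[0,0,0],"gripper":15},
    {"dp":[0.12,0,0],"angular":[0,0,0],"gripper":15},
    {"dp":[0.12,0,0],"angular":[0,0,0],"gripper":15},
    {"dp":[0.1,0,0],"angular":[0,0,0],"gripper":15},
    {"dp":[0,0,-0.1],"angular":[0,0,0],"gripper":15},
    {"dp":[0,0,-0.1],"angular":[0,0,0],"gripper":15},
    {"dp":[0,0,0],"angular":[0,0,0],"gripper":15}
  ]
}}

```text
clock: 5.35
position: [0.6343, -0.0895, 0.0807]
ee_rot: [0.517, -0.48, 0.52, 0.482]
contact_force: [-0.6, 0.1, -1.6]
width: 0.0233
```

```bash
cat >> h.py <<'E'
def sx(s,ang=86.1):
    a=np.radians(ang);u=np.array([np.cos(a),np.sin(a)]);w=np.array([u[1],-u[0]]);p=np.array(s['position'])*1000
    print('s %.1f across %.1f z %.1f yaw %.2f'%(p[:2]@u,p[:2]@w,p[2],yaw(s)[0]),'F',np.round(s['contact_force'],1),'M',np.round(s['moment'],2),'t',s['clock'],'w',round(s['width'],4))
def at(s,x,z,y,n=1,ang=86.1):
    a=np.radians(ang);u=np.array([np.cos(a),np.sin(a)]);w=np.array([u[1],-u[0]]);p=s*u+x*w
    return (p[0],p[1],z,y,n)
E
python3 - <<'E'
from h import *
s=get_state();sx(s);plan([at(-54,642,82,86.1,2),at(-60,642,82,86.1,4)])
E
```

```text
s -46.1 across 639.0 z 80.7 yaw 85.65 F [-0.6  0.1 -1.6] M [-0.04  0.   -0.  ] t 5.35 w 0.0233
1 dp [-0.005, -0.013, -0.033] ang [-0.002, -0.0, -0.002]
2 dp [-0.005, -0.013, -0.033] ang [-0.002, -0.0, -0.002]
3 dp [0.0, -0.0, -0.012] ang [0.0, 0.0, 0.0]
4 dp [0.0, -0.0, -0.012] ang [0.0, 0.0, 0.0]
5 dp [0.0, -0.0, -0.012] ang [0.0, 0.0, 0.0]
6 dp [0.0, -0.0, -0.012] ang [0.0, 0.0, 0.0]
```

Call:
{"name": "arm_command", "arguments": {
  "series": [
    {"dp":[-0.005,-0.013,-0.033],"angular":[-0.002,0,-0.002],"gripper":15},
    {"dp":[-0.005,-0.013,-0.033],"angular":[-0.002,0,-0.002],"gripper":15},
    {"dp":[0,0,-0.012],"angular":[0,0,0],"gripper":15},
    {"dp":[0,0,-0.012],"angular":[0,0,0],"gripper":15},
    {"dp":[0,0,-0.012],"angular":[0,0,0],"gripper":15},
    {"dp":[0,0,-0.012],"angular":[0,0,0],"gripper":15},
    {"dp":[0,0,-0.012],"angular":[0,0,0],"gripper":15},
    {"dp":[0,0,-0.012],"angular":[0,0,0],"gripper":15}
  ]
}}

```text
clock: 6.35
position: [0.6367, -0.1032, 0.0823]
ee_rot: [0.519, -0.481, 0.515, 0.483]
contact_force: [0.6, 5.3, -1.9]
width: 0.0235
```

```bash
python3 - <<'E'
from h import *
s=get_state();sx(s)
E
```

```text
s -59.6 across 642.2 z 82.3 yaw 86.03 F [ 0.6  5.3 -1.9] M [ 1.07 -0.2   0.19] t 6.35 w 0.0235
```

Contact with rest_a gives a fixed face at about s = -71.5. Next I back off to s = -19.5 and start the turn.

```bash
python3 - <<'E'
from h import *
plan([at(-19.5,642,82,86.1,5)])
E
```

```text
1 dp [0.001, 0.0, 0.067] ang [-0.0, 0.001, 0.0]
2 dp [0.001, 0.0, 0.067] ang [-0.0, 0.001, 0.0]
3 dp [0.001, 0.0, 0.067] ang [-0.0, 0.001, 0.0]
4 dp [0.001, 0.0, 0.067] ang [-0.0, 0.001, 0.0]
5 dp [0.001, 0.0, 0.067] ang [-0.0, 0.001, 0.0]
```

Call:
{"name": "arm_command", "arguments": {
  "series": [
    {"dp":[0,0,0.067],"angular":[0,0,0],"gripper":15},
    {"dp":[0,0,0.067],"angular":[0,0,0],"gripper":15},
    {"dp":[0,0,0.067],"angular":[0,0,0],"gripper":15},
    {"dp":[0,0,0.067],"angular":[0,0,0],"gripper":15},
    {"dp":[0,0,0.067],"angular":[0,0,0],"gripper":15},
    {"dp":[0,0,0],"angular":[0,0,0],"gripper":15},
    {"dp":[0,0,0],"angular":[0.09,0,0],"gripper":15},
    {"dp":[0,0,0],"angular":[0.09,0,0],"gripper":15}
  ]
}}

```text
clock: 7.35
position: [0.6395, -0.0623, 0.0823]
ee_rot: [0.582, -0.403, 0.581, 0.403]
contact_force: [0.3, -0.4, -2.1]
width: 0.0236
```

```bash
python3 - <<'E'
from h import *
s=get_state();sx(s);plan([at(-19.5,642,82,30,5)])
E
```

```text
s -18.7 across 642.2 z 82.3 yaw 69.45 F [ 0.3 -0.4 -2.1] M [-0.03 -0.01 -0.02] t 7.35 w 0.0236
1 dp [0.0, -0.0, -0.001] ang [0.088, 0.0, 0.0]
2 dp [0.0, -0.0, -0.001] ang [0.088, 0.0, 0.0]
3 dp [0.001, -0.0, -0.001] ang [0.088, 0.0, 0.0]
4 dp [0.001, -0.001, -0.001] ang [0.088, 0.0, 0.0]
5 dp [0.001, -0.001, -0.001] ang [0.088, 0.0, 0.0]
```

Call:
{"name": "arm_command", "arguments": {
  "series": [
    {"dp":[0,0,-0.004],"angular":[0.07,0,0],"gripper":15},
    {"dp":[0,0,-0.003],"angular":[0.07,0,0],"gripper":15},
    {"dp":[0,0,0],"angular":[0.07,0,0],"gripper":15},
    {"dp":[0,0,0],"angular":[0.07,0,0],"gripper":15},
    {"dp":[0,0,0],"angular":[0.07,0,0],"gripper":15},
    {"dp":[0,0,0],"angular":[0.07,0,0],"gripper":15},
    {"dp":[0,0,0],"angular":[0,0,0],"gripper":15},
    {"dp":[0,0,0],"angular":[0,0,0],"gripper":15}
  ]
}}

```text
clock: 8.35
position: [0.6213, -0.0676, 0.0813]
ee_rot: [0.668, -0.189, 0.694, 0.19]
contact_force: [-0.8, 1.9, -1.7]
width: 0.0232
```

```bash
python3 - <<'E'
from h import *
s=get_state();sx(s);plan([at(-19.5,642,82,-3.9,7)])
E
```

```text
s -25.2 across 624.5 z 81.3 yaw 31.05 F [-0.8  1.9 -1.7] M [0.15 0.02 0.32] t 8.35 w 0.0232
1 dp [-0.002, -0.006, 0.021] ang [0.055, -0.003, -0.0]
2 dp [-0.002, -0.004, 0.021] ang [0.055, -0.003, -0.0]
3 dp [-0.001, -0.003, 0.022] ang [0.055, -0.003, -0.0]
4 dp [-0.001, -0.001, 0.022] ang [0.055, -0.003, -0.0]
5 dp [-0.001, 0.001, 0.022] ang [0.055, -0.003, -0.0]
6 dp [-0.001, 0.003, 0.022] ang [0.055, -0.003, -0.0]
7 dp [-0.001, 0.005, 0.021] ang [0.055, -0.003, -0.0]
```

The tool drifted 18 mm across the row under load, so I look before going on.

```bash
python3 - <<'E'
from h import *
d=shot('scene','s4');s=get_state();heldblock(d,s);row(d,86.1,(3,-.5),v=0);plan([at(-20,642,82,31,4)])
cv2.imwrite('pics/s4c.png',cv2.resize(d['image'][110:290,200:400],(667,600),interpolation=cv2.INTER_CUBIC))
E
```

```text
n 225
along length(tool y) min/max [-48.4 -47.9  11.8  14. ] jaw [-22.1  -9.2  14.5  16. ] z 0.11784480929263075
row s 126.6..144.5 mid 135.5  across 607.5..623.7 n34
row s 127.5..148.0 mid 137.8  across 661.5..679.3 n39
row s 19.8..39.7 mid 29.7  across 662.5..678.9 n44
row s -90.6..-73.2 mid -81.9  across 604.3..624.4 n48
row s -70.2..-57.6 mid -63.9  across 640.1..658.2 n26
row s -91.7..-71.4 mid -81.6  across 665.6..680.5 n50
1 dp [-0.003, -0.012, 0.036] ang [0.0, -0.006, -0.002]
2 dp [-0.003, -0.012, 0.036] ang [0.0, -0.006, -0.002]
3 dp [-0.002, -0.012, 0.036] ang [0.0, -0.006, -0.002]
4 dp [-0.002, -0.012, 0.036] ang [0.0, -0.006, -0.002]
```

View pics/s4c.png

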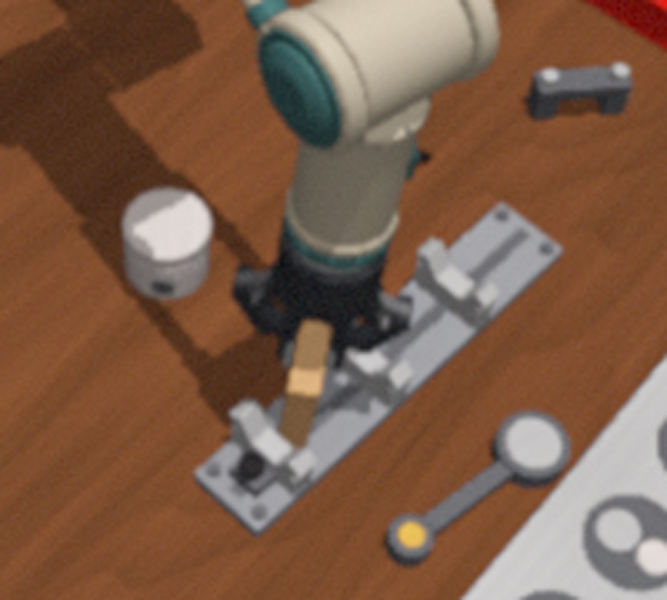

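Picture: the block is still gripped square, one corner at rest_a (295,440), and rest_b (375,375) has been pushed away. I recentre the tool and go on turning in smaller steps.

Call:
{"name": "arm_command", "arguments": {
  "series": [
    {"dp":[-0.003,-0.012,0.036],"angular":[0,-0.006,-0.002],"gripper":15},
    {"dp":[-0.003,-0.012,0.036],"angular":[0,-0.006,-0.002],"gripper":15},
    {"dp":[-0.003,-0.012,0.036],"angular":[0,-0.006,-0.002],"gripper":15},
    {"dp":[-0.002,-0.012,0.036],"angular":[0,-0.006,-0.002],"gripper":15},
    {"dp":[0,0,0],"angular":[0,0,0],"gripper":15},
    {"dp":[0,0,0],"angular":[0.05,0,0],"gripper":15},
    {"dp":[0,0,0],"angular":[0.05,0,0],"gripper":15},
    {"dp":[0,0,0],"angular":[0,0,0],"gripper":15}
  ]
}}

```text
clock: 9.4
position: [0.6154, -0.0652, 0.0814]
ee_rot: [0.676, -0.136, 0.711, 0.14]
contact_force: [-2.5, -0.5, -0.3]
width: 0.0235
```

```bash
python3 - <<'E'
from h import *
s=get_state();sx(s);plan([at(-19.5,642,82,-3.9,5)])
E
```

```text
s -23.2 across 618.4 z 81.4 yaw 22.49 F [-2.5 -0.5 -0.3] M [-0.1   0.04  0.42] t 9.4 w 0.0235
1 dp [-0.003, -0.012, 0.038] ang [0.059, -0.006, -0.001]
2 dp [-0.003, -0.008, 0.039] ang [0.059, -0.006, -0.001]
3 dp [-0.002, -0.005, 0.039] ang [0.059, -0.006, -0.001]
4 dp [-0.002, -0.001, 0.04] ang [0.059, -0.006, -0.001]
5 dp [-0.001, 0.003, 0.04] ang [0.059, -0.006, -0.001]
```

Call:
{"name": "arm_command", "arguments": {
  "series": [
    {"dp":[-0.003,-0.025,0.07],"angular":[0,-0.015,0],"gripper":15},
    {"dp":[-0.003,-0.025,0.07],"angular":[0,-0.015,0],"gripper":15},
    {"dp":[0,-0.02,0.06],"angular":[0,0,0],"gripper":15},
    {"dp":[0,0,0],"angular":[0,0,0],"gripper":15},
    {"dp":[0,0,0],"angular":[0,0,0],"gripper":15},
    {"dp":[0,0,0],"angular":[0,0,0],"gripper":15},
    {"dp":[0,0,0],"angular":[0,0,0],"gripper":15},
    {"dp":[0,0,0],"angular":[0,0,0],"gripper":15}
  ]
}}

```text
clock: 10.4
position: [0.616, -0.0661, 0.0823]
ee_rot: [0.673, -0.133, 0.713, 0.148]
contact_force: [-3.4, 0.5, 1.3]
width: 0.0232
```

```bash
python3 - <<'E'
from h import *
s=get_state();sx(s);print(np.round(s['qpos'],3),np.round(s['effort'],2));plan([at(-19.5,642,82,-3.9,5)])
d=shot('scene','s5');heldblock(d,s);row(d,86.1,(3,-.5),v=0)
E
```

```text
s -24.0 across 619.1 z 82.3 yaw 22.93 F [-3.4  0.5  1.3] M [0.07 0.67 0.22] t 10.4 w 0.0232
[-0.217  0.483  1.569 -0.004  1.15  -0.615] [ -0.27 -48.99 -22.49   0.23  -1.01   0.25]
1 dp [-0.002, -0.01, 0.037] ang [0.06, -0.007, -0.002]
2 dp [-0.001, -0.007, 0.038] ang [0.06, -0.007, -0.002]
3 dp [-0.001, -0.003, 0.039] ang [0.06, -0.007, -0.002]
4 dp [-0.0, 0.0, 0.039] ang [0.06, -0.007, -0.002]
5 dp [0.0, 0.004, 0.039] ang [0.06, -0.007, -0.002]
n 213
along length(tool y) min/max [-50.3 -48.8   9.2  12.3] jaw [-21.3  -8.7  14.9  16.7] z 0.11834532123566188
row s 126.9..145.9 mid 136.4  across 606.8..623.4 n30
row s 127.0..147.7 mid 137.4  across 662.1..680.3 n43
row s 22.9..43.7 mid 33.3  across 663.3..678.6 n41
row s -90.9..-71.7 mid -81.3  across 604.7..622.0 n45
row s -70.5..-58.1 mid -64.3  across 627.3..647.3 n29
row s -90.7..-71.3 mid -81.0  across 663.6..680.8 n51
```

The cause: the long block's side has hooked on the outer edge of rest_b's plate, which is only 35 mm to each side. I rotate back to about 45 degrees so both corners lie inside the plates, recentre, then go on.

```bash
python3 - <<'E'
from h import *
plan([at(-25.7,617,83,43,3),at(-25.7,642,83,43,4)])
E
```

```text
1 dp [-0.002, -0.002, -0.007] ang [-0.074, -0.009, -0.009]
2 dp [-0.002, -0.001, -0.007] ang [-0.074, -0.009, -0.009]
3 dp [-0.002, 0.0, -0.007] ang [-0.074, -0.009, -0.009]
4 dp [0.0, -0.038, 0.036] ang [0.0, 0.0, 0.0]
5 dp [0.0, -0.038, 0.036] ang [0.0, 0.0, 0.0]
6 dp [0.0, -0.038, 0.036] ang [0.0, 0.0, 0.0]
7 dp [0.0, -0.038, 0.036] ang [0.0, 0.0, 0.0]
```

Call:
{"name": "arm_command", "arguments": {
  "series": [
    {"dp":[-0.002,-0.002,-0.007],"angular":[-0.074,-0.009,-0.009],"gripper":15},
    {"dp":[-0.002,-0.001,-0.007],"angular":[-0.074,-0.009,-0.009],"gripper":15},
    {"dp":[-0.002,0,-0.007],"angular":[-0.074,-0.009,-0.009],"gripper":15},
    {"dp":[0,-0.038,0.036],"angular":[0,0,0],"gripper":15},
    {"dp":[0,-0.038,0.036],"angular":[0,0,0],"gripper":15},
    {"dp":[0,-0.038,0.036],"angular":[0,0,0],"gripper":15},
    {"dp":[0,-0.038,0.036],"angular":[0,0,0],"gripper":15},
    {"dp":[0,0,0],"angular":[0,0,0],"gripper":15}
  ]
}}

```text
clock: 11.45
position: [0.6505, -0.0705, 0.0825]
ee_rot: [0.663, -0.263, 0.653, 0.255]
contact_force: [-0.3, -0.3, -1.0]
width: 0.0232
```

```bash
python3 - <<'E'
from h import *
s=get_state();sx(s)
plan([at(-23.5,642,83,36,1),at(-22,642,83,28,1),at(-20.5,642,83,20,1),at(-19.5,642,83,12,1)])
E
```

```text
s -26.1 across 653.8 z 82.5 yaw 42.97 F [-0.3 -0.3 -1. ] M [-0.01  0.02 -0.02] t 11.45 w 0.0232
1 dp [-0.006, 0.087, -0.051] ang [0.077, 0.007, 0.009]
2 dp [0.0, 0.01, 0.008] ang [0.089, 0.0, 0.0]
3 dp [0.0, 0.011, 0.007] ang [0.089, 0.0, 0.0]
4 dp [0.0, 0.008, 0.003] ang [0.089, 0.0, 0.0]
```

Call:
{"name": "arm_command", "arguments": {
  "series": [
    {"dp":[-0.004,0.067,-0.067],"angular":[0,0.007,0.009],"gripper":15},
    {"dp":[0,0.02,0.015],"angular":[0.077,0,0],"gripper":15},
    {"dp":[0,0.012,0.009],"angular":[0.085,0,0],"gripper":15},
    {"dp":[0,0.012,0.008],"angular":[0.085,0,0],"gripper":15},
    {"dp":[0,0,0],"angular":[0,0,0],"gripper":15},
    {"dp":[0,0,0],"angular":[0,0,0],"gripper":15},
    {"dp":[0,0,0],"angular":[0,0,0],"gripper":15},
    {"dp":[0,0,0],"angular":[0,0,0],"gripper":15}
  ]
}}

```text
clock: 12.45
position: [0.6317, -0.0654, 0.0824]
ee_rot: [0.691, -0.126, 0.7, 0.124]
contact_force: [0.3, -0.6, -2.1]
width: 0.0233
```

```bash
python3 - <<'E'
from h import *
s=get_state();sx(s)
plan([at(-20.5,642,83,16,1),at(-19.5,642,83,9,1),at(-19.5,642,83,2,1),at(-19.5,642,83,-3.9,1)])
E
```

```text
s -22.3 across 634.7 z 82.4 yaw 20.39 F [ 0.3 -0.6 -2.1] M [-0.11 -0.07  0.03] t 12.45 w 0.0233
1 dp [-0.006, -0.012, 0.061] ang [0.049, -0.008, 0.0]
2 dp [0.0, 0.008, 0.003] ang [0.078, 0.0, 0.0]
3 dp [0.0, 0.0, 0.0] ang [0.078, 0.0, 0.0]
4 dp [0.0, 0.0, 0.0] ang [0.066, 0.0, 0.0]
```

Call:
{"name": "arm_command", "arguments": {
  "series": [
    {"dp":[-0.004,-0.002,0.05],"angular":[0.02,-0.008,0],"gripper":15},
    {"dp":[0,0.01,0.01],"angular":[0.07,0,0],"gripper":15},
    {"dp":[0,0.004,0.005],"angular":[0.07,0,0],"gripper":15},
    {"dp":[0,0,0.004],"angular":[0.06,0,0],"gripper":15},
    {"dp":[0,0,0.004],"angular":[0.03,0,0],"gripper":15},
    {"dp":[0,0,0],"angular":[0,0,0],"gripper":15},
    {"dp":[0,0,0],"angular":[0,0,0],"gripper":15},
    {"dp":[0,0,0],"angular":[0,0,0],"gripper":15}
  ]
}}

```text
clock: 13.45
position: [0.6395, -0.0623, 0.0823]
ee_rot: [0.706, 0.018, 0.707, -0.019]
contact_force: [0.0, -1.8, -1.8]
width: 0.0235
```

```bash
python3 - <<'E'
from h import *
s=get_state();sx(s)
plan([at(-20,642,83,-3.9,1)])
d=shot('scene','s6');heldblock(d,s);row(d,86.1,(3,-.5),v=0)
E
```

```text
s -18.7 across 642.3 z 82.3 yaw -2.98 F [ 0.  -1.8 -1.8] M [-0.14  0.11  0.01] t 13.45 w 0.0235
1 dp [-0.006, -0.011, -0.002] ang [0.01, -0.001, 0.001]
n 190
along length(tool y) min/max [-48.1 -47.1   5.2  12.2] jaw [-21.6 -11.3  13.6  15.3] z 0.11898817051638022
row s 126.0..144.6 mid 135.3  across 606.8..622.6 n30
row s 126.8..147.1 mid 137.0  across 661.7..680.6 n40
row s 36.4..52.6 mid 44.5  across 672.7..679.9 n20
row s -66.3..-20.1 mid -43.2  across 629.0..653.8 n53
row s -91.6..-71.5 mid -81.5  across 605.0..622.6 n49
row s -91.4..-71.3 mid -81.3  across 664.0..680.4 n55
```

Call:
{"name": "arm_command", "arguments": {
  "series": [
    {"dp":[0,-0.008,0],"angular":[0.01,0,0],"gripper":15},
    {"dp":[0,-0.008,0],"angular":[0,0,0],"gripper":15},
    {"dp":[0,-0.01,0],"angular":[0,0,0],"gripper":15},
    {"dp":[0,-0.01,0],"angular":[0,0,0],"gripper":15},
    {"dp":[0,-0.01,0],"angular":[0,0,0],"gripper":15},
    {"dp":[0,-0.01,0],"angular":[0,0,0],"gripper":15},
    {"dp":[0,-0.01,0],"angular":[0,0,0],"gripper":15},
    {"dp":[0,-0.01,0],"angular":[0,0,0],"gripper":15}
  ]
}}

```text
clock: 14.5
position: [0.6395, -0.0678, 0.0827]
ee_rot: [0.707, 0.027, 0.707, -0.023]
contact_force: [-0.4, 5.7, -0.2]
width: 0.0236
```

```bash
python3 - <<'E'
from h import *
s=get_state();sx(s)
d=shot('top','t6');row(d,86.1,v=0)
E
```

```text
s -24.2 across 642.7 z 82.7 yaw -4.03 F [-0.4  5.7 -0.2] M [ 0.98 -0.14 -0.01] t 14.5 w 0.0236
row s -89.3..-81.6 mid -85.4  across 606.9..618.1 n19
```

The end contact shows the block sits about 2.7 mm off-centre in the grip, which leaves gap 1 at roughly 105 to 107 mm. I lift out. From the next gap I can nudge rest_b back with the flat of the block and tighten it.

```bash
python3 - <<'E'
from h import *
plan([at(-22,642,84,-3.9),at(-22,642,145,-3.9,3),at(92,659,145,86.1,9),at(92,659,83,86.1,4)])
E
```

```text
1 dp [-0.01, 0.019, -0.005] ang [-0.002, -0.0, -0.004]
2 dp [-0.169, 0.0, 0.0] ang [0.0, 0.0, 0.0]
3 dp [-0.169, 0.0, 0.0] ang [0.0, 0.0, 0.0]
4 dp [-0.169, 0.0, 0.0] ang [0.0, 0.0, 0.0]
5 dp [0.0, 0.106, 0.016] ang [-0.111, -0.0, -0.0]
6 dp [0.0, 0.101, 0.034] ang [-0.111, -0.0, -0.0]
7 dp [0.0, 0.094, 0.051] ang [-0.111, -0.0, -0.0]
8 dp [0.0, 0.084, 0.066] ang [-0.111, -0.0, -0.0]
9 dp [0.0, 0.071, 0.08] ang [-0.111, -0.0, -0.0]
10 dp [0.0, 0.056, 0.091] ang [-0.111, -0.0, -0.0]
11 dp [0.0, 0.039, 0.099] ang [-0.111, -0.0, -0.0]
12 dp [0.0, 0.021, 0.105] ang [-0.111, -0.0, -0.0]
13 dp [0.0, 0.003, 0.107] ang [-0.111, -0.0, -0.0]
14 dp [0.129, 0.0, 0.0] ang [0.0, 0.0, 0.0]
15 dp [0.129, 0.0, 0.0] ang [0.0, 0.0, 0.0]
16 dp [0.129, 0.0, 0.0] ang [0.0, 0.0, 0.0]
17 dp [0.129, 0.0, 0.0] ang [0.0, 0.0, 0.0]
```

Call:
{"name": "arm_command", "arguments": {
  "series": [
    {"dp":[-0.01,0.019,-0.005],"angular":[0,0,-0.004],"gripper":15},
    {"dp":[-0.18,0,0],"angular":[0,0,0],"gripper":15},
    {"dp":[-0.18,0,0],"angular":[0,0,0],"gripper":15},
    {"dp":[-0.18,0,0],"angular":[0,0,0],"gripper":15},
    {"dp":[0,0,0],"angular":[0,0,0],"gripper":15},
    {"dp":[0,0.106,0.016],"angular":[-0.111,0,0],"gripper":15},
    {"dp":[0,0.101,0.034],"angular":[-0.111,0,0],"gripper":15},
    {"dp":[0,0.094,0.051],"angular":[-0.111,0,0],"gripper":15}
  ]
}}

```text
clock: 15.55
position: [0.6445, -0.035, 0.1456]
ee_rot: [0.684, -0.169, 0.692, 0.159]
contact_force: [-0.0, 0.2, -1.3]
width: 0.0236
```

Call:
{"name": "arm_command", "arguments": {
  "series": [
    {"dp":[0,0.084,0.066],"angular":[-0.111,0,0],"gripper":15},
    {"dp":[0,0.071,0.08],"angular":[-0.111,0,0],"gripper":15},
    {"dp":[0,0.056,0.091],"angular":[-0.111,0,0],"gripper":15},
    {"dp":[0,0.039,0.099],"angular":[-0.111,0,0],"gripper":15},
    {"dp":[0,0.021,0.105],"angular":[-0.111,0,0],"gripper":15},
    {"dp":[0,0.003,0.107],"angular":[-0.111,0,0],"gripper":15},
    {"dp":[0,0,0],"angular":[0,0,0],"gripper":15},
    {"dp":[0,0,0],"angular":[0,0,0],"gripper":15}
  ]
}}

```text
clock: 16.55
position: [0.6538, 0.0383, 0.1324]
ee_rot: [0.493, -0.495, 0.518, 0.494]
contact_force: [-0.7, -0.3, -2.2]
width: 0.0236
```

```bash
python3 - <<'E'
from h import *
s=get_state();sx(s);
for n in('top','scene'): d=shot(n,n+'7');heldblock(d,s);row(d,86.1,(0,0) if n=='top' else (3,-.5),v=0)
plan([at(92,659,140,86.1),at(92,659,83,86.1,4)])
E
```

```text
s 82.6 across 649.7 z 132.4 yaw 88.74 F [-0.7 -0.3 -2.2] M [ 0.01 -0.04 -0.02] t 16.55 w 0.0236
n 363
along length(tool y) min/max [-8.5 -6.2 51.7 52.3] jaw [-41.  -10.9  13.1  26.6] z 0.16653869746301297
row s 126.9..133.6 mid 130.2  across 665.2..677.5 n20
row s 33.9..52.3 mid 43.1  across 664.3..678.6 n48
row s -90.3..-72.6 mid -81.5  across 664.6..679.0 n45
row s 127.6..145.1 mid 136.3  across 605.5..617.9 n41
row s 33.8..51.5 mid 42.6  across 606.0..619.9 n41
row s -89.2..-72.3 mid -80.7  across 606.3..620.8 n45
n 209
along length(tool y) min/max [-51.2 -50.3  46.6  47.6] jaw [-13.8 -11.4  11.6  14.1] z 0.167967114282763
row s 33.7..53.4 mid 43.6  across 604.2..623.8 n42
row s 34.4..53.9 mid 44.1  across 662.1..680.1 n43
row s -91.4..-71.5 mid -81.4  across 605.2..622.9 n49
row s -90.3..-71.2 mid -80.8  across 665.0..680.2 n47
1 dp [-0.065, -0.079, 0.072] ang [0.029, -0.017, -0.015]
2 dp [0.119, 0.0, 0.0] ang [0.0, 0.0, 0.0]
3 dp [0.119, 0.0, 0.0] ang [0.0, 0.0, 0.0]
4 dp [0.119, 0.0, 0.0] ang [0.0, 0.0, 0.0]
5 dp [0.119, 0.0, 0.0] ang [0.0, 0.0, 0.0]
```

Call:
{"name": "arm_command", "arguments": {
  "series": [
    {"dp":[-0.065,-0.079,0.072],"angular":[0.029,-0.017,-0.015],"gripper":15},
    {"dp":[0.1,0,0],"angular":[0,0,0],"gripper":15},
    {"dp":[0.12,0,0],"angular":[0,0,0],"gripper":15},
    {"dp":[0.12,0,0],"angular":[0,0,0],"gripper":15},
    {"dp":[0.12,0,0],"angular":[0,0,0],"gripper":15},
    {"dp":[0,0,-0.08],"angular":[0,0,0],"gripper":15},
    {"dp":[0,0,-0.08],"angular":[0,0,0],"gripper":15},
    {"dp":[0,0,0],"angular":[0,0,0],"gripper":15}
  ]
}}

```text
clock: 17.65
position: [0.6627, 0.0254, 0.0808]
ee_rot: [0.518, -0.482, 0.518, 0.481]
contact_force: [-0.4, -0.1, -1.3]
width: 0.0234
```

```bash
python3 - <<'E'
from h import *
s=get_state();sx(s);plan([at(65,655,82.5,86.1,2),at(62,655,82.5,86.1,4)])
E
```

```text
s 70.4 across 659.4 z 80.8 yaw 85.78 F [-0.4 -0.1 -1.3] M [ 0.03 -0.03  0.02] t 17.65 w 0.0234
1 dp [-0.007, 0.018, -0.023] ang [-0.002, 0.0, 0.0]
2 dp [-0.007, 0.018, -0.023] ang [-0.002, 0.0, 0.0]
3 dp [0.0, 0.0, -0.006] ang [0.0, 0.0, 0.0]
4 dp [0.0, 0.0, -0.006] ang [0.0, 0.0, 0.0]
5 dp [0.0, 0.0, -0.006] ang [0.0, 0.0, 0.0]
6 dp [0.0, 0.0, -0.006] ang [0.0, 0.0, 0.0]
```

Call:
{"name": "arm_command", "arguments": {
  "series": [
    {"dp":[-0.007,0.005,-0.023],"angular":[-0.002,0,0],"gripper":15},
    {"dp":[-0.007,0.005,-0.023],"angular":[-0.002,0,0],"gripper":15},
    {"dp":[0,0,-0.008],"angular":[0,0,0],"gripper":15},
    {"dp":[0,0,-0.008],"angular":[0,0,0],"gripper":15},
    {"dp":[0,0,-0.008],"angular":[0,0,0],"gripper":15},
    {"dp":[0,0,-0.008],"angular":[0,0,0],"gripper":15},
    {"dp":[0,0,0],"angular":[0,0,0],"gripper":15},
    {"dp":[0,0,0],"angular":[0,0,0],"gripper":15}
  ]
}}

```text
clock: 18.65
position: [0.661, 0.0181, 0.083]
ee_rot: [0.518, -0.483, 0.515, 0.483]
contact_force: [0.2, 2.4, -2.1]
width: 0.0231
```

```bash
python3 - <<'E'
from h import *
s=get_state();sx(s);
for n in('top','scene'): d=shot(n,n+'8');row(d,86.1,(0,0) if n=='top' else (3,-.5),v=0)
E
```

```text
s 63.0 across 658.3 z 83.0 yaw 86.16 F [ 0.2  2.4 -2.1] M [ 0.45 -0.05  0.05] t 18.65 w 0.0231
row s 31.7..38.9 mid 35.3  across 664.7..675.9 n16
row s -90.3..-72.5 mid -81.4  across 666.0..678.9 n44
row s 50.1..50.6 mid 50.3  across 628.9..652.6 n13
row s 31.6..66.9 mid 49.2  across 604.5..619.8 n69
row s -89.3..-72.0 mid -80.6  across 606.6..620.8 n41
row s 126.8..147.3 mid 137.0  across 664.4..680.2 n42
row s 31.4..62.7 mid 47.0  across 603.4..705.9 n189
row s -91.7..-71.3 mid -81.5  across 605.3..622.6 n47
row s -91.5..-71.7 mid -81.6  across 663.6..680.4 n53
```

Call:
{"name": "arm_command", "arguments": {
  "series": [
    {"dp":[0,0,-0.012],"angular":[0,0,0],"gripper":15},
    {"dp":[0,0,-0.012],"angular":[0,0,0],"gripper":15},
    {"dp":[0,0,0],"angular":[0,0,0],"gripper":15},
    {"dp":[0,0,0],"angular":[0,0,0],"gripper":15},
    {"dp":[0,0,0],"angular":[0,0,0],"gripper":15},
    {"dp":[0,0,0],"angular":[0,0,0],"gripper":15},
    {"dp":[0,0,0],"angular":[0,0,0],"gripper":15},
    {"dp":[0,0,0],"angular":[0,0,0],"gripper":15}
  ]
}}

```text
clock: 19.75
position: [0.6609, 0.0151, 0.083]
ee_rot: [0.518, -0.482, 0.515, 0.483]
contact_force: [0.5, 1.3, -2.5]
width: 0.0233
```

```bash
python3 - <<'E'
from h import *
s=get_state();sx(s);plan([at(101,657,82.5,86.1,5),at(101,657,82.5,56,3)])
E
```

```text
s 60.0 across 658.3 z 83.0 yaw 86.15 F [ 0.5  1.3 -2.5] M [ 0.43 -0.07  0.1 ] t 19.75 w 0.0233
1 dp [0.001, 0.002, 0.068] ang [0.0, 0.001, 0.0]
2 dp [0.001, 0.002, 0.068] ang [0.0, 0.001, 0.0]
3 dp [0.001, 0.002, 0.068] ang [0.0, 0.001, 0.0]
4 dp [0.001, 0.002, 0.068] ang [0.0, 0.001, 0.0]
5 dp [0.001, 0.002, 0.068] ang [0.0, 0.001, 0.0]
6 dp [0.0, 0.0, 0.0] ang [0.084, 0.0, 0.0]
7 dp [0.0, 0.0, 0.0] ang [0.084, 0.0, 0.0]
8 dp [0.0, 0.0, 0.0] ang [0.084, 0.0, 0.0]
9 dp [0.0, 0.0, 0.0] ang [0.084, 0.0, 0.0]
```

Call:
{"name": "arm_command", "arguments": {
  "series": [
    {"dp":[0,0.002,0.068],"angular":[0,0,0],"gripper":15},
    {"dp":[0,0.002,0.068],"angular":[0,0,0],"gripper":15},
    {"dp":[0,0.002,0.068],"angular":[0,0,0],"gripper":15},
    {"dp":[0,0.002,0.068],"angular":[0,0,0],"gripper":15},
    {"dp":[0,0.002,0.055],"angular":[0,0,0],"gripper":15},
    {"dp":[0,0,0],"angular":[0,0,0],"gripper":15},
    {"dp":[0,0,0],"angular":[0,0,0],"gripper":15},
    {"dp":[0,0,0],"angular":[0,0,0],"gripper":15}
  ]
}}

```text
clock: 20.75
position: [0.6622, 0.0555, 0.0833]
ee_rot: [0.517, -0.484, 0.515, 0.483]
contact_force: [0.2, -0.8, -1.4]
width: 0.0236
```

```bash
python3 - <<'E'
from h import *
s=get_state();sx(s);
for n in('top','scene'): d=shot(n,n+'9');row(d,86.1,(0,0) if n=='top' else (3,-.5),v=0)
plan([at(98.5,657,82.5,86.1)])
E
```

```text
s 100.4 across 656.9 z 83.3 yaw 86.23 F [ 0.2 -0.8 -1.4] M [ 0.04 -0.03 -0.08] t 20.75 w 0.0236
row s 27.3..45.2 mid 36.3  across 664.0..679.0 n47
row s -90.5..-72.5 mid -81.5  across 664.9..678.9 n48
row s 87.5..108.6 mid 98.0  across 603.2..656.5 n49
row s 127.1..134.5 mid 130.8  across 606.6..617.8 n19
row s 27.1..44.8 mid 35.9  across 603.8..617.2 n46
row s -89.3..-72.2 mid -80.8  across 606.6..620.6 n44
row s 87.7..105.4 mid 96.6  across 605.4..704.7 n118
row s 28.0..48.0 mid 38.0  across 604.4..622.5 n42
row s 29.3..47.6 mid 38.5  across 662.5..680.1 n43
row s -91.0..-72.0 mid -81.5  across 604.5..622.9 n47
row s -90.1..-71.1 mid -80.6  across 663.8..680.1 n48
1 dp [0.007, -0.0, -0.015] ang [0.001, 0.0, 0.002]
```

Gap 1 now reads about 98.5 mm: the nudge went too far. I have time, so I go back and redo gap 1 with the known offset, lightly biased against the fixed rest.

```bash
python3 - <<'E'
from h import *
plan([at(100,657,145,86.1,3),at(-24.3,644,148,41,5)])
E
```

```text
1 dp [-0.171, -0.001, -0.001] ang [0.0, 0.0, 0.001]
2 dp [-0.171, -0.0, -0.001] ang [0.0, 0.0, 0.001]
3 dp [-0.171, -0.0, -0.001] ang [0.0, 0.0, 0.001]
4 dp [-0.005, 0.022, -0.207] ang [0.1, 0.0, 0.0]
5 dp [-0.005, -0.011, -0.208] ang [0.1, 0.0, 0.0]
6 dp [-0.005, -0.044, -0.204] ang [0.1, 0.0, 0.0]
7 dp [-0.005, -0.075, -0.194] ang [0.1, 0.0, 0.0]
8 dp [-0.005, -0.104, -0.18] ang [0.1, 0.0, 0.0]
```

Call:
{"name": "arm_command", "arguments": {
  "series": [
    {"dp":[-0.18,0,0],"angular":[0,0,0],"gripper":15},
    {"dp":[-0.18,0,0],"angular":[0,0,0],"gripper":15},
    {"dp":[-0.18,0,0],"angular":[0,0,0],"gripper":15},
    {"dp":[-0.02,0.022,-0.2],"angular":[0.1,0,0],"gripper":15},
    {"dp":[-0.01,-0.011,-0.208],"angular":[0.1,0,0],"gripper":15},
    {"dp":[-0.005,-0.044,-0.204],"angular":[0.1,0,0],"gripper":15},
    {"dp":[-0.005,-0.075,-0.194],"angular":[0.1,0,0],"gripper":15},
    {"dp":[-0.005,-0.1,-0.17],"angular":[0.1,0,0],"gripper":15}
  ]
}}

```text
clock: 21.85
position: [0.6395, -0.069, 0.1556]
ee_rot: [0.666, -0.241, 0.664, 0.24]
contact_force: [0.4, 0.1, -1.9]
width: 0.023
```

```bash
python3 - <<'E'
from h import *
s=get_state();sx(s);plan([at(-24.3,644,140,41,1),at(-24.3,644,84,41,4)])
E
```

```text
s -25.3 across 642.8 z 155.6 yaw 39.79 F [ 0.4  0.1 -1.9] M [-0.01 -0.04 -0.04] t 21.85 w 0.023
1 dp [0.13, -0.001, 0.013] ang [-0.013, 0.001, 0.001]
2 dp [0.117, 0.0, 0.0] ang [0.0, 0.0, 0.0]
3 dp [0.117, 0.0, 0.0] ang [0.0, 0.0, 0.0]
4 dp [0.117, 0.0, 0.0] ang [0.0, 0.0, 0.0]
5 dp [0.117, 0.0, 0.0] ang [0.0, 0.0, 0.0]
```

Call:
{"name": "arm_command", "arguments": {
  "series": [
    {"dp":[0.05,0,0.01],"angular":[-0.013,0,0],"gripper":15},
    {"dp":[0.02,0,0],"angular":[0,0,0],"gripper":15},
    {"dp":[0,0,0],"angular":[0,0,0],"gripper":15},
    {"dp":[0,0,0],"angular":[0,0,0],"gripper":15},
    {"dp":[0,0,0],"angular":[0,0,0],"gripper":15},
    {"dp":[0,0,0],"angular":[0,0,0],"gripper":15},
    {"dp":[0,0,0],"angular":[0,0,0],"gripper":15},
    {"dp":[0,0,0],"angular":[0,0,0],"gripper":15}
  ]
}}

```text
clock: 22.85
position: [0.6406, -0.0671, 0.1468]
ee_rot: [0.663, -0.249, 0.661, 0.249]
contact_force: [0.4, 0.7, -2.2]
width: 0.0233
```

```bash
python3 - <<'E'
from h import *
s=get_state();sx(s);plan([at(-24.3,644,140,41,1),at(-24.3,644,83,41,4)])
E
```

```text
s -23.4 across 643.7 z 146.8 yaw 41.22 F [ 0.4  0.7 -2.2] M [-0.01 -0.02 -0.02] t 22.85 w 0.0233
1 dp [0.056, -0.007, -0.004] ang [0.002, 0.002, 0.001]
2 dp [0.119, 0.0, 0.0] ang [0.0, 0.0, 0.0]
3 dp [0.119, 0.0, 0.0] ang [0.0, 0.0, 0.0]
4 dp [0.119, 0.0, 0.0] ang [0.0, 0.0, 0.0]
5 dp [0.119, 0.0, 0.0] ang [0.0, 0.0, 0.0]
```

Call:
{"name": "arm_command", "arguments": {
  "series": [
    {"dp":[0.056,-0.007,-0.004],"angular":[0.002,0.002,0],"gripper":15},
    {"dp":[0.119,0,0],"angular":[0,0,0],"gripper":15},
    {"dp":[0.119,0,0],"angular":[0,0,0],"gripper":15},
    {"dp":[0.119,0,0],"angular":[0,0,0],"gripper":15},
    {"dp":[0.119,0,0],"angular":[0,0,0],"gripper":15},
    {"dp":[0,0,0],"angular":[0,0,0],"gripper":15},
    {"dp":[0,0,0],"angular":[0.07,0,0],"gripper":15},
    {"dp":[0,0,0],"angular":[0.06,0,0],"gripper":15}
  ]
}}

```text
clock: 23.85
position: [0.6418, -0.0685, 0.0798]
ee_rot: [0.685, -0.178, 0.684, 0.176]
contact_force: [0.1, -0.9, 2.4]
width: 0.0231
```

```bash
python3 - <<'E'
from h import *
s=get_state();sx(s);plan([at(-22.7,642,83,-3.9,6)])
E
```

```text
s -24.7 across 644.9 z 79.8 yaw 28.97 F [ 0.1 -0.9  2.4] M [0.13 0.04 0.01] t 23.85 w 0.0231
1 dp [-0.004, 0.004, -0.002] ang [0.061, 0.0, 0.0]
2 dp [-0.004, 0.004, -0.002] ang [0.061, 0.0, 0.0]
3 dp [-0.004, 0.004, -0.003] ang [0.061, 0.0, 0.0]
4 dp [-0.004, 0.004, -0.003] ang [0.061, 0.0, 0.0]
5 dp [-0.004, 0.003, -0.003] ang [0.061, 0.0, 0.0]
6 dp [-0.004, 0.003, -0.004] ang [0.061, 0.0, 0.0]
```

Call:
{"name": "arm_command", "arguments": {
  "series": [
    {"dp":[-0.022,0.004,-0.002],"angular":[0.03,0,0],"gripper":15},
    {"dp":[0,0.004,-0.002],"angular":[0.061,0,0],"gripper":15},
    {"dp":[0,0.004,-0.002],"angular":[0.061,0,0],"gripper":15},
    {"dp":[0,0.004,0],"angular":[0.061,0,0],"gripper":15},
    {"dp":[0,0,0],"angular":[0.061,0,0],"gripper":15},
    {"dp":[0,0,0],"angular":[0.061,0,0],"gripper":15},
    {"dp":[0,0,0],"angular":[0.02,0,0],"gripper":15},
    {"dp":[0,0,0],"angular":[0,0,0],"gripper":15}
  ]
}}

```text
clock: 24.85
position: [0.6423, -0.0668, 0.0798]
ee_rot: [0.709, 0.023, 0.704, -0.024]
contact_force: [-0.0, 0.0, 2.4]
width: 0.0233
```

```bash
python3 - <<'E'
from h import *
s=get_state();sx(s);plan([at(-22.7,642,83,-3.9,1)])
E
```

```text
s -22.9 across 645.3 z 79.8 yaw -3.87 F [-0.   0.   2.4] M [-0.06  0.15 -0.09] t 24.85 w 0.0233
1 dp [-0.027, 0.002, -0.027] ang [0.0, 0.004, 0.001]
```

```bash
python3 - <<'E'
from h import *
plan([at(-22.7,643,148,-3.9,3),at(104.5,658,148,86.1,9)])
E
```

```text
1 dp [-0.19, 0.0, -0.005] ang [0.0, 0.001, 0.0]
2 dp [-0.19, 0.0, -0.006] ang [0.0, 0.001, 0.0]
3 dp [-0.19, 0.001, -0.006] ang [0.0, 0.001, 0.0]
4 dp [0.0, 0.118, 0.014] ang [-0.111, -0.0, -0.0]
5 dp [0.0, 0.114, 0.034] ang [-0.111, -0.0, -0.0]
6 dp [0.0, 0.106, 0.053] ang [-0.111, -0.0, -0.0]
7 dp [0.0, 0.095, 0.071] ang [-0.111, -0.0, -0.0]
8 dp [0.0, 0.081, 0.086] ang [-0.111, -0.0, -0.0]
9 dp [0.0, 0.065, 0.099] ang [-0.111, -0.0, -0.0]
10 dp [0.0, 0.047, 0.109] ang [-0.111, -0.0, -0.0]
11 dp [0.0, 0.027, 0.115] ang [-0.111, -0.0, -0.0]
12 dp [0.0, 0.007, 0.118] ang [-0.111, -0.0, -0.0]
```

Call:
{"name": "arm_command", "arguments": {
  "series": [
    {"dp":[-0.19,0,0],"angular":[0,0,0],"gripper":15},
    {"dp":[-0.19,0,0],"angular":[0,0.002,0],"gripper":15},
    {"dp":[-0.21,0,-0.005],"angular":[0,0.002,0],"gripper":15},
    {"dp":[0,0,-0.005],"angular":[0,0,0],"gripper":15},
    {"dp":[0,0.118,0.014],"angular":[-0.111,0,0],"gripper":15},
    {"dp":[0,0.114,0.034],"angular":[-0.111,0,0],"gripper":15},
    {"dp":[0,0.106,0.053],"angular":[-0.111,0,0],"gripper":15},
    {"dp":[0,0.095,0.071],"angular":[-0.111,0,0],"gripper":15}
  ]
}}

```text
clock: 25.85
position: [0.645, -0.009, 0.1406]
ee_rot: [0.664, -0.225, 0.675, 0.231]
contact_force: [0.2, -0.9, -1.6]
width: 0.0232
```

Call:
{"name": "arm_command", "arguments": {
  "series": [
    {"dp":[0,0.081,0.086],"angular":[-0.111,0,0],"gripper":15},
    {"dp":[0,0.065,0.099],"angular":[-0.111,0,0],"gripper":15},
    {"dp":[0,0.047,0.109],"angular":[-0.111,0,0],"gripper":15},
    {"dp":[0,0.027,0.115],"angular":[-0.111,0,0],"gripper":15},
    {"dp":[0,0.007,0.118],"angular":[-0.111,0,0],"gripper":15},
    {"dp":[0,0,0],"angular":[0,0,0],"gripper":15},
    {"dp":[0,0,0],"angular":[0,0,0],"gripper":15},
    {"dp":[0,0,0],"angular":[0,0,0],"gripper":15}
  ]
}}

```text
clock: 26.85
position: [0.648, 0.0638, 0.1254]
ee_rot: [0.494, -0.486, 0.513, 0.507]
contact_force: [-0.5, -0.1, -2.2]
width: 0.0234
```

```bash
python3 - <<'E'
from h import *
s=get_state();sx(s);
for n in('top','scene'): d=shot(n,n+'10');heldblock(d,s);row(d,86.1,(0,0) if n=='top' else (3,-.5),v=0)
plan([at(104.5,658,140,86.1),at(104.5,658,83,86.1,4)])
E
```

```text
s 107.8 across 642.1 z 125.4 yaw 89.16 F [-0.5 -0.1 -2.2] M [ 0.02 -0.02  0.05] t 26.85 w 0.0234
n 347
along length(tool y) min/max [-9.2 -5.8 51.3 52.1] jaw [-40.5 -12.   12.3  24.2] z 0.16058662596906292
row s 31.8..49.7 mid 40.7  across 664.3..678.8 n46
row s -90.2..-72.5 mid -81.4  across 664.3..679.0 n45
row s 131.9..145.8 mid 138.9  across 606.4..617.5 n31
row s 31.6..49.3 mid 40.4  across 605.9..619.9 n45
row s -89.3..-72.0 mid -80.7  across 606.8..620.7 n41
row s 94.3..112.7 mid 103.5  across 585.9..588.2 n15
n 213
along length(tool y) min/max [-52.3 -50.8  45.2  48.3] jaw [-14.8 -13.4  11.7  23.1] z 0.16126287001067918
row s 94.8..114.0 mid 104.4  across 597.7..687.1 n59
row s 31.2..50.1 mid 40.7  across 603.8..623.4 n46
row s 32.5..50.6 mid 41.6  across 662.2..679.8 n46
row s -91.7..-71.2 mid -81.5  across 605.5..621.0 n47
row s -90.8..-71.6 mid -81.2  across 665.1..680.3 n47
1 dp [-0.125, -0.125, -0.034] ang [0.034, 0.001, -0.025]
2 dp [0.119, 0.0, 0.0] ang [0.0, 0.0, 0.0]
3 dp [0.119, 0.0, 0.0] ang [0.0, 0.0, 0.0]
4 dp [0.119, 0.0, 0.0] ang [0.0, 0.0, 0.0]
5 dp [0.119, 0.0, 0.0] ang [0.0, 0.0, 0.0]
```

Gap 1 now reads 101.6 mm (top) and 102.5 mm (scene). Good. On to gap 2.

Call:
{"name": "arm_command", "arguments": {
  "series": [
    {"dp":[-0.1,-0.12,-0.034],"angular":[0.034,0,-0.025],"gripper":15},
    {"dp":[0,0,0],"angular":[0,0,0],"gripper":15},
    {"dp":[0.08,0,0],"angular":[0,0,0],"gripper":15},
    {"dp":[0.1,0,0],"angular":[0,0,0],"gripper":15},
    {"dp":[0.11,0,0],"angular":[0,0,0],"gripper":15},
    {"dp":[0.11,0,0],"angular":[0,0,0],"gripper":15},
    {"dp":[0,0,0],"angular":[0,0,0],"gripper":15},
    {"dp":[0,0,0],"angular":[0,0,0],"gripper":15}
  ]
}}

```text
clock: 27.95
position: [0.6602, 0.059, 0.0829]
ee_rot: [0.516, -0.48, 0.518, 0.484]
contact_force: [0.7, -0.2, -1.7]
width: 0.0234
```

```bash
python3 - <<'E'
from h import *
s=get_state();sx(s);plan([at(104,659,83,86.1),at(103,656,83,41,5),at(102,645,83,20,3)])
E
```

```text
s 103.8 across 654.6 z 82.9 yaw 86.01 F [ 0.7 -0.2 -1.7] M [0.01 0.   0.02] t 27.95 w 0.0234
1 dp [-0.001, -0.037, 0.002] ang [-0.001, 0.001, -0.004]
2 dp [0.0, 0.005, -0.002] ang [0.1, 0.0, 0.0]
3 dp [0.0, 0.005, -0.002] ang [0.1, 0.0, 0.0]
4 dp [0.0, 0.004, -0.003] ang [0.1, 0.0, 0.0]
5 dp [0.0, 0.004, -0.004] ang [0.1, 0.0, 0.0]
6 dp [0.0, 0.003, -0.004] ang [0.1, 0.0, 0.0]
7 dp [0.0, 0.02, -0.024] ang [0.078, 0.0, 0.0]
8 dp [0.0, 0.017, -0.026] ang [0.078, 0.0, 0.0]
9 dp [0.0, 0.013, -0.028] ang [0.078, 0.0, 0.0]
```

Call:
{"name": "arm_command", "arguments": {
  "series": [
    {"dp":[0,-0.05,0.002],"angular":[0,0,-0.004],"gripper":15},
    {"dp":[0,-0.005,0],"angular":[0.08,0,0],"gripper":15},
    {"dp":[0,0,0.005],"angular":[0.08,0,0],"gripper":15},
    {"dp":[0,0,0.006],"angular":[0.08,0,0],"gripper":15},
    {"dp":[0,0,0.006],"angular":[0.08,0,0],"gripper":15},
    {"dp":[0,0,0.006],"angular":[0.06,0,0],"gripper":15},
    {"dp":[0,0,0],"angular":[0,0,0],"gripper":15},
    {"dp":[0,0,0],"angular":[0,0,0],"gripper":15}
  ]
}}

```text
clock: 28.95
position: [0.6702, 0.0566, 0.0865]
ee_rot: [0.638, -0.308, 0.638, 0.302]
contact_force: [-0.4, -0.4, -1.3]
width: 0.0235
```

```bash
python3 - <<'E'
from h import *
s=get_state();sx(s);
d=shot('top','t11');row(d,86.1,v=0)
plan([at(102.5,655,83,43,1),at(102,644,83,20,3)])
E
```

```text
s 102.1 across 664.8 z 86.5 yaw 51.04 F [-0.4 -0.4 -1.3] M [-0.03  0.03 -0.  ] t 28.95 w 0.0235
row s 31.8..49.7 mid 40.8  across 664.5..678.9 n49
row s -90.4..-72.6 mid -81.5  across 664.6..679.0 n47
row s 91.9..134.2 mid 113.0  across 614.8..658.7 n67
row s 141.0..158.6 mid 149.8  across 605.7..616.6 n31
row s 31.6..49.2 mid 40.4  across 605.8..617.5 n44
row s -89.4..-73.7 mid -81.5  across 604.8..620.3 n43
1 dp [0.028, 0.069, -0.044] ang [0.089, -0.002, 0.005]
2 dp [0.0, 0.021, -0.022] ang [0.085, 0.0, 0.0]
3 dp [0.0, 0.018, -0.025] ang [0.085, 0.0, 0.0]
4 dp [0.0, 0.015, -0.027] ang [0.085, 0.0, 0.0]
```

Call:
{"name": "arm_command", "arguments": {
  "series": [
    {"dp":[0.028,0.065,-0.038],"angular":[0,0,0.005],"gripper":15},
    {"dp":[0,0.025,-0.015],"angular":[0.07,0,0],"gripper":15},
    {"dp":[0,0.018,-0.014],"angular":[0.07,0,0],"gripper":15},
    {"dp":[0,0.012,-0.012],"angular":[0.07,0,0],"gripper":15},
    {"dp":[0,0.004,0],"angular":[0.05,0,0],"gripper":15},
    {"dp":[0,0,0],"angular":[0,0,0],"gripper":15},
    {"dp":[0,0,0],"angular":[0,0,0],"gripper":15},
    {"dp":[0,0,0],"angular":[0,0,0],"gripper":15}
  ]
}}

```text
clock: 30.0
position: [0.6467, 0.056, 0.082]
ee_rot: [0.683, -0.17, 0.691, 0.165]
contact_force: [0.6, -0.9, -1.3]
width: 0.023
```

```bash
python3 - <<'E'
from h import *
s=get_state();sx(s);
d=shot('top','t12');row(d,86.1,v=0)
plan([at(101.3,643,83,18,1),at(101.3,643,83,-3.9,3)])
E
```

```text
s 99.9 across 641.4 z 82.0 yaw 27.38 F [ 0.6 -0.9 -1.3] M [-0.29 -0.04  0.02] t 30.0 w 0.023
row s 31.9..49.9 mid 40.9  across 663.9..678.5 n41
row s -90.4..-72.6 mid -81.5  across 664.8..679.2 n50
row s 53.1..75.2 mid 64.2  across 640.8..655.3 n34
row s 104.9..135.7 mid 120.3  across 603.9..624.2 n48
row s 31.4..49.2 mid 40.3  across 605.8..616.9 n43
row s -89.2..-71.6 mid -80.4  across 606.6..621.0 n48
1 dp [-0.008, 0.003, 0.017] ang [0.104, -0.008, 0.003]
2 dp [0.0, 0.0, 0.0] ang [0.081, 0.0, 0.0]
3 dp [0.0, 0.0, 0.0] ang [0.081, 0.0, 0.0]
4 dp [0.0, 0.0, 0.0] ang [0.081, 0.0, 0.0]
```

Call:
{"name": "arm_command", "arguments": {
  "series": [
    {"dp":[-0.004,0.013,0.008],"angular":[0,-0.008,0.003],"gripper":15},
    {"dp":[0,0.008,0.004],"angular":[0.05,0,0],"gripper":15},
    {"dp":[0,0.006,0.002],"angular":[0.06,0,0],"gripper":15},
    {"dp":[0,0,0],"angular":[0,0,0],"gripper":15},
    {"dp":[0,0,0],"angular":[0,0,0],"gripper":15},
    {"dp":[0,0,0],"angular":[0,0,0],"gripper":15},
    {"dp":[0,0,0],"angular":[0,0,0],"gripper":15},
    {"dp":[0,0,0],"angular":[0,0,0],"gripper":15}
  ]
}}

```text
clock: 31.05
position: [0.6444, 0.0586, 0.0816]
ee_rot: [0.697, -0.107, 0.701, 0.108]
contact_force: [0.1, -1.8, -1.5]
width: 0.0232
```

```bash
python3 - <<'E'
from h import *
s=get_state();sx(s);
d=shot('top','t13');row(d,86.1,v=0)
plan([at(101.3,643,83,-3.9,3)])
E
```

```text
s 102.3 across 638.9 z 81.6 yaw 17.53 F [ 0.1 -1.8 -1.5] M [-0.44  0.04 -0.01] t 31.05 w 0.0232
row s 31.8..49.8 mid 40.8  across 664.5..678.6 n44
row s -90.4..-72.6 mid -81.5  across 664.3..679.0 n49
row s 54.2..85.4 mid 69.8  across 630.7..645.1 n44
row s 116.5..134.2 mid 125.4  across 611.8..620.5 n26
row s 31.4..49.3 mid 40.3  across 605.5..617.4 n42
row s -89.1..-72.1 mid -80.6  across 606.7..620.4 n43
1 dp [-0.004, -0.007, 0.01] ang [0.079, -0.001, -0.0]
2 dp [-0.004, -0.006, 0.01] ang [0.079, -0.001, -0.0]
3 dp [-0.004, -0.004, 0.011] ang [0.079, -0.001, -0.0]
```

Call:
{"name": "arm_command", "arguments": {
  "series": [
    {"dp":[0,-0.007,0.01],"angular":[0,0,0],"gripper":15},
    {"dp":[0,-0.002,0.01],"angular":[0.06,0,0],"gripper":15},
    {"dp":[0,0,0.01],"angular":[0.06,0,0],"gripper":15},
    {"dp":[0,0,0],"angular":[0.06,0,0],"gripper":15},
    {"dp":[0,0,0],"angular":[0.05,0,0],"gripper":15},
    {"dp":[0,0,0],"angular":[0.008,0,0],"gripper":15},
    {"dp":[0,0,0],"angular":[0,0,0],"gripper":15},
    {"dp":[0,0,0],"angular":[0,0,0],"gripper":15}
  ]
}}

```text
clock: 32.1
position: [0.6463, 0.0591, 0.0811]
ee_rot: [0.703, 0.028, 0.71, -0.027]
contact_force: [0.9, -0.9, -1.4]
width: 0.0236
```

```bash
python3 - <<'E'
from h import *
s=get_state();sx(s);
d=shot('top','t14');row(d,86.1,v=0)
d=shot('scene','s14');row(d,86.1,(3,-.5),v=0)
plan([at(101.5,640,83,-3.9,1),at(101.5,640,155,-3.9,4)])
E
```

```text
s 102.9 across 640.7 z 81.1 yaw -4.42 F [ 0.9 -0.9 -1.4] M [-0.29  0.06  0.02] t 32.1 w 0.0236
row s 31.8..49.7 mid 40.7  across 665.5..678.4 n43
row s -90.3..-72.5 mid -81.4  across 664.8..678.6 n45
row s 54.3..94.1 mid 74.2  across 626.2..649.5 n57
row s 31.4..49.3 mid 40.4  across 605.4..620.0 n44
row s -89.2..-72.1 mid -80.6  across 608.3..620.6 n41
row s 155.8..174.8 mid 165.3  across 672.1..679.7 n18
row s 55.4..103.8 mid 79.6  across 628.7..651.7 n53
row s 31.4..50.0 mid 40.7  across 604.0..621.7 n41
row s 31.9..51.0 mid 41.5  across 662.1..679.1 n46
row s -91.6..-72.0 mid -81.8  across 605.1..623.7 n45
row s -91.2..-72.2 mid -81.7  across 663.7..680.8 n49
1 dp [-0.015, -0.012, -0.006] ang [-0.006, -0.007, -0.0]
2 dp [-0.15, 0.0, 0.0] ang [0.0, 0.0, 0.0]
3 dp [-0.15, 0.0, 0.0] ang [0.0, 0.0, 0.0]
4 dp [-0.15, 0.0, 0.0] ang [0.0, 0.0, 0.0]
5 dp [-0.15, 0.0, 0.0] ang [0.0, 0.0, 0.0]
```

Gap 2 is spread to about 104.5 mm and gap 1 is unchanged. I lift out, then nudge rest_c back a little from the outside with the flat of the block.

```bash
python3 - <<'E'
from h import *
plan([at(101.5,640,83,-3.9,1),at(101.5,640,155,-3.9,3),at(204,642,155,86.1,9)])
E
```

```text
1 dp [-0.015, -0.012, -0.006] ang [-0.006, -0.007, -0.0]
2 dp [-0.2, 0.0, 0.0] ang [0.0, 0.0, 0.0]
3 dp [-0.2, 0.0, 0.0] ang [0.0, 0.0, 0.0]
4 dp [-0.2, 0.0, 0.0] ang [0.0, 0.0, 0.0]
5 dp [0.0, 0.095, 0.002] ang [-0.111, -0.0, -0.0]
6 dp [0.0, 0.093, 0.018] ang [-0.111, -0.0, -0.0]
7 dp [0.0, 0.089, 0.034] ang [-0.111, -0.0, -0.0]
8 dp [0.0, 0.081, 0.049] ang [-0.111, -0.0, -0.0]
9 dp [0.0, 0.072, 0.062] ang [-0.111, -0.0, -0.0]
10 dp [0.0, 0.06, 0.074] ang [-0.111, -0.0, -0.0]
11 dp [0.0, 0.046, 0.083] ang [-0.111, -0.0, -0.0]
12 dp [0.0, 0.031, 0.09] ang [-0.111, -0.0, -0.0]
13 dp [0.0, 0.015, 0.094] ang [-0.111, -0.0, -0.0]
```

Call:
{"name": "arm_command", "arguments": {
  "series": [
    {"dp":[-0.015,-0.012,-0.006],"angular":[-0.006,-0.007,0],"gripper":15},
    {"dp":[-0.2,0,0],"angular":[0,0,0],"gripper":15},
    {"dp":[-0.2,0,0],"angular":[0,0,0],"gripper":15},
    {"dp":[-0.2,0,0],"angular":[0,0,0],"gripper":15},
    {"dp":[0,0.095,0.002],"angular":[-0.111,0,0],"gripper":15},
    {"dp":[0,0.093,0.018],"angular":[-0.111,0,0],"gripper":15},
    {"dp":[0,0.089,0.034],"angular":[-0.111,0,0],"gripper":15},
    {"dp":[-0.02,0.081,0.049],"angular":[-0.111,0,0],"gripper":15}
  ]
}}

```text
clock: 33.2
position: [0.6496, 0.107, 0.162]
ee_rot: [0.673, -0.225, 0.666, 0.229]
contact_force: [0.1, -0.4, -1.8]
width: 0.0231
```

Call:
{"name": "arm_command", "arguments": {
  "series": [
    {"dp":[-0.02,0.072,0.062],"angular":[-0.111,0,0],"gripper":15},
    {"dp":[-0.02,0.06,0.074],"angular":[-0.111,0,0],"gripper":15},
    {"dp":[-0.02,0.046,0.083],"angular":[-0.111,0,0],"gripper":15},
    {"dp":[-0.02,0.031,0.09],"angular":[-0.111,0,0],"gripper":15},
    {"dp":[0,0.015,0.094],"angular":[-0.111,0,0],"gripper":15},
    {"dp":[0,0,0],"angular":[0,0,0],"gripper":15},
    {"dp":[0,0,0],"angular":[0,0,0],"gripper":15},
    {"dp":[0,0,0],"angular":[0,0,0],"gripper":15}
  ]
}}

```text
clock: 34.2
position: [0.6521, 0.169, 0.1744]
ee_rot: [0.512, -0.495, 0.498, 0.496]
contact_force: [0.7, -0.6, -0.9]
width: 0.0236
```

```bash
python3 - <<'E'
from h import *
s=get_state();sx(s);
for n in('top','scene'): d=shot(n,n+'15');row(d,86.1,(0,0) if n=='top' else (3,-.5),v=0)
plan([at(203,643,140,86.1),at(203,643,84,86.1,4)])
E
```

```text
s 212.9 across 639.1 z 174.4 yaw 88.92 F [ 0.7 -0.6 -0.9] M [0.01 0.01 0.02] t 34.2 w 0.0236
row s 156.5..174.8 mid 165.6  across 662.3..677.0 n39
row s 31.8..49.6 mid 40.7  across 663.8..678.7 n45
row s -90.5..-72.6 mid -81.5  across 666.1..679.3 n47
row s 156.4..175.2 mid 165.8  across 605.7..620.0 n42
row s 31.7..49.2 mid 40.4  across 606.1..619.8 n44
row s -89.3..-72.2 mid -80.7  across 606.4..617.9 n42
row s 154.6..174.3 mid 164.5  across 605.6..624.2 n34
row s 156.8..177.7 mid 167.3  across 663.0..678.9 n38
row s 31.5..49.6 mid 40.6  across 604.0..623.6 n44
row s 31.7..51.0 mid 41.4  across 662.3..679.1 n44
row s -91.1..-71.3 mid -81.2  across 604.8..620.5 n44
row s -89.7..-72.2 mid -80.9  across 663.4..680.1 n48
1 dp [0.285, -0.025, -0.088] ang [0.032, 0.01, 0.008]
2 dp [0.117, 0.0, 0.0] ang [0.0, 0.0, 0.0]
3 dp [0.117, 0.0, 0.0] ang [0.0, 0.0, 0.0]
4 dp [0.117, 0.0, 0.0] ang [0.0, 0.0, 0.0]
5 dp [0.117, 0.0, 0.0] ang [0.0, 0.0, 0.0]
```

Both cameras agree: gap 1 is about 102 mm and gap 2 about 105 mm. I nudge rest_c back by about 3 mm.

Call:
{"name": "arm_command", "arguments": {
  "series": [
    {"dp":[0.2,-0.025,-0.088],"angular":[0.032,0.01,0.008],"gripper":15},
    {"dp":[0.14,0,0],"angular":[0,0,0],"gripper":15},
    {"dp":[0.14,0,0],"angular":[0,0,0],"gripper":15},
    {"dp":[0.14,0,0],"angular":[0,0,0],"gripper":15},
    {"dp":[0.12,0,0],"angular":[0,0,0],"gripper":15},
    {"dp":[0,0,0],"angular":[0,0,0],"gripper":15},
    {"dp":[0,0,-0.05],"angular":[0,0,0],"gripper":15},
    {"dp":[0,0,0],"angular":[0,0,0],"gripper":15}
  ]
}}

```text
clock: 35.3
position: [0.6557, 0.1524, 0.0824]
ee_rot: [0.518, -0.482, 0.516, 0.482]
contact_force: [-1.1, -0.9, -2.1]
width: 0.0232
```

```bash
python3 - <<'E'
from h import *
s=get_state();sx(s)
plan([at(190,643,83,86.1,2),at(185.5,643,83,86.1,4)])
E
```

```text
s 196.7 across 643.8 z 82.4 yaw 85.96 F [-1.1 -0.9 -2.1] M [ 0.03 -0.01  0.04] t 35.3 w 0.0232
1 dp [-0.002, 0.003, -0.028] ang [-0.001, 0.001, 0.001]
2 dp [-0.002, 0.003, -0.028] ang [-0.001, 0.001, 0.001]
3 dp [0.0, 0.0, -0.009] ang [0.0, 0.0, 0.0]
4 dp [0.0, 0.0, -0.009] ang [0.0, 0.0, 0.0]
5 dp [0.0, 0.0, -0.009] ang [0.0, 0.0, 0.0]
6 dp [0.0, 0.0, -0.009] ang [0.0, 0.0, 0.0]
```

Call:
{"name": "arm_command", "arguments": {
  "series": [
    {"dp":[0,0.003,-0.028],"angular":[0,0,0],"gripper":15},
    {"dp":[0,0.003,-0.028],"angular":[0,0,0],"gripper":15},
    {"dp":[0,0,-0.01],"angular":[0,0,0],"gripper":15},
    {"dp":[0,0,-0.01],"angular":[0,0,0],"gripper":15},
    {"dp":[0,0,-0.01],"angular":[0,0,0],"gripper":15},
    {"dp":[0,0,0],"angular":[0,0,0],"gripper":15},
    {"dp":[0,0,0],"angular":[0,0,0],"gripper":15},
    {"dp":[0,0,0],"angular":[0,0,0],"gripper":15}
  ]
}}

```text
clock: 36.3
position: [0.6552, 0.143, 0.0841]
ee_rot: [0.52, -0.482, 0.515, 0.482]
contact_force: [1.1, 1.0, -1.9]
width: 0.0236
```

```bash
python3 - <<'E'
from h import *
s=get_state();sx(s)
for n in('top','scene'): d=shot(n,n+'16');row(d,86.1,(0,0) if n=='top' else (3,-.5),v=0)
E
```

```text
s 187.2 across 644.0 z 84.1 yaw 85.95 F [ 1.1  1.  -1.9] M [ 0.2  -0.05  0.05] t 36.3 w 0.0236
row s 31.8..49.7 mid 40.7  across 663.9..678.9 n47
row s -90.4..-72.6 mid -81.5  across 664.6..678.9 n47
row s 155.6..194.7 mid 175.2  across 590.0..645.6 n109
row s 31.4..49.2 mid 40.3  across 604.0..619.7 n49
row s -89.3..-72.4 mid -80.9  across 604.7..620.7 n46
row s 156.2..183.2 mid 169.7  across 593.4..691.7 n180
row s 31.6..49.9 mid 40.7  across 604.5..625.3 n45
row s 32.7..51.0 mid 41.8  across 662.4..679.9 n42
row s -91.3..-71.8 mid -81.6  across 605.2..623.3 n49
row s -90.6..-71.8 mid -81.2  across 664.0..679.9 n50
```

Call:
{"name": "arm_command", "arguments": {
  "series": [
    {"dp":[0,0,-0.009],"angular":[0,0,0],"gripper":15},
    {"dp":[0,0,-0.009],"angular":[0,0,0],"gripper":15},
    {"dp":[0,0,0],"angular":[0,0,0],"gripper":15},
    {"dp":[0,0,0.03],"angular":[0,0,0],"gripper":15},
    {"dp":[0,0,0.08],"angular":[0,0,0],"gripper":15},
    {"dp":[0,0,0.08],"angular":[0,0,0],"gripper":15},
    {"dp":[-0.2,0,0],"angular":[0,0,0],"gripper":15},
    {"dp":[-0.25,0,0],"angular":[0,0,0],"gripper":15}
  ]
}}

```text
clock: 37.4
position: [0.6543, 0.1649, 0.1359]
ee_rot: [0.517, -0.481, 0.517, 0.483]
contact_force: [-0.3, 0.8, -1.8]
width: 0.0233
```

```bash
python3 - <<'E'
from h import *
s=get_state();sx(s)
for n in('top','scene'): d=shot(n,n+'17');row(d,86.1,(0,0) if n=='top' else (3,-.5),v=0)
plan([(500,125,135,86.1),(500,125,70,86.1)])
E
```

```text
s 209.0 across 641.6 z 135.9 yaw 85.99 F [-0.3  0.8 -1.8] M [-0.02 -0.07 -0.04] t 37.4 w 0.0233
row s 153.8..172.2 mid 163.0  across 665.0..677.0 n34
row s 31.7..49.6 mid 40.6  across 663.9..678.9 n48
row s -90.3..-72.6 mid -81.5  across 665.9..678.8 n45
row s 154.1..173.1 mid 163.6  across 607.7..619.8 n41
row s 31.6..49.3 mid 40.4  across 605.9..616.9 n44
row s -89.3..-72.3 mid -80.8  across 604.4..620.3 n46
row s 153.2..172.2 mid 162.7  across 605.4..622.0 n38
row s 153.5..174.0 mid 163.7  across 662.7..679.7 n43
row s 30.5..50.3 mid 40.4  across 603.4..623.6 n47
row s 31.8..50.0 mid 40.9  across 662.8..679.7 n45
row s -90.9..-71.2 mid -81.1  across 604.7..623.9 n50
row s -89.8..-71.4 mid -80.6  across 663.5..680.7 n48
1 dp [0.009, 0.428, -0.142] ang [-0.0, 0.001, 0.002]
2 dp [0.01, 0.428, -0.142] ang [-0.0, 0.001, 0.002]
3 dp [0.011, 0.428, -0.142] ang [-0.0, 0.001, 0.002]
4 dp [0.271, 0.0, 0.0] ang [0.0, 0.0, 0.0]
5 dp [0.271, 0.0, 0.0] ang [0.0, 0.0, 0.0]
```

Gap 1 reads about 101.6 mm and gap 2 about 102.7 mm. Now I set the block on the bench in front of the slideway.

Call:
{"name": "arm_command", "arguments": {
  "series": [
    {"dp":[-0.02,0.35,-0.12],"angular":[0,0,0],"gripper":15},
    {"dp":[0,0.428,-0.142],"angular":[0,0,0],"gripper":15},
    {"dp":[0,0.35,-0.1],"angular":[0,0,0],"gripper":15},
    {"dp":[0,0.12,-0.05],"angular":[0,0,0],"gripper":15},
    {"dp":[0.15,0,0],"angular":[0,0,0],"gripper":15},
    {"dp":[0.15,0,0],"angular":[0,0,0],"gripper":15},
    {"dp":[0.1,0,0],"angular":[0,0,0],"gripper":15},
    {"dp":[0,0,0],"angular":[0,0,0],"gripper":15}
  ]
}}

```text
clock: 38.5
position: [0.496, 0.1267, 0.0845]
ee_rot: [0.518, -0.483, 0.516, 0.483]
contact_force: [-0.1, 0.0, -1.6]
width: 0.0234
```

```bash
python3 - <<'E'
from h import *
s=get_state();sx(s);print(s['position'])
p=np.array(s['position'])*1000
plan([(p[0],p[1],62,86.1,4)])
d=shot('scene','s18'); cv2.imwrite('pics/s18c.png',cv2.resize(d['image'][70:270,220:420],(600,600),interpolation=cv2.INTER_CUBIC))
E
```

```text
s 160.1 across 486.2 z 84.5 yaw 86.11 F [-0.1  0.  -1.6] M [-0.03 -0.04 -0.02] t 38.5 w 0.0234
[0.4960132  0.12665999 0.08450526]
1 dp [0.047, 0.0, -0.0] ang [0.0, 0.0, 0.0]
2 dp [0.047, 0.0, -0.0] ang [0.0, 0.0, 0.0]
3 dp [0.047, 0.0, -0.0] ang [0.0, 0.0, 0.0]
4 dp [0.047, 0.0, -0.0] ang [0.0, 0.0, 0.0]
```

View pics/s18c.png

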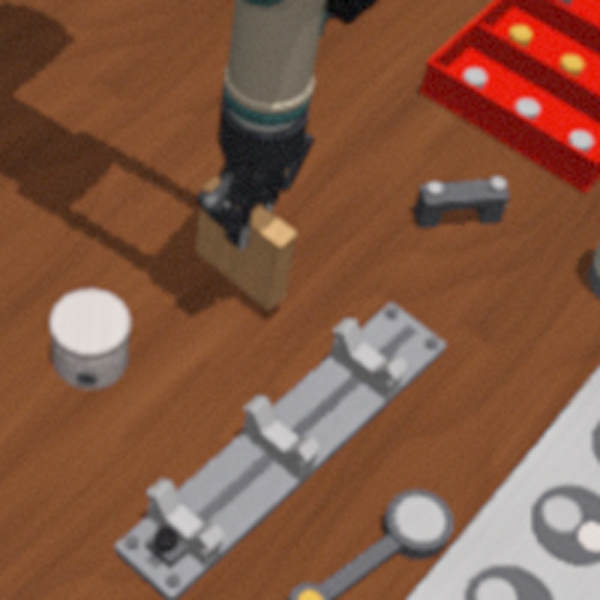

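The block is clear of everything at (245,255) and the rests look evenly spaced at (185,525), (280,435) and (370,355). I lower it to the bench.

Call:
{"name": "arm_command", "arguments": {
  "series": [
    {"dp":[0.047,0,0],"angular":[0,0,0],"gripper":15},
    {"dp":[0.047,0,0],"angular":[0,0,0],"gripper":15},
    {"dp":[0.045,0,0],"angular":[0,0,0],"gripper":15},
    {"dp":[0.015,0,0],"angular":[0,0,0],"gripper":15},
    {"dp":[0.015,0,0],"angular":[0,0,0],"gripper":15},
    {"dp":[0.015,0,0],"angular":[0,0,0],"gripper":15},
    {"dp":[0.01,0,0],"angular":[0,0,0],"gripper":15},
    {"dp":[0,0,0],"angular":[0,0,0],"gripper":15}
  ]
}}

```text
clock: 39.55
position: [0.4986, 0.127, 0.0642]
ee_rot: [0.519, -0.484, 0.514, 0.481]
contact_force: [0.0, 0.2, -1.3]
width: 0.0234
```

Call:
{"name": "arm_command", "arguments": {
  "series": [
    {"dp":[0.012,0,0],"angular":[0,0,0],"gripper":15},
    {"dp":[0.012,0,0],"angular":[0,0,0],"gripper":15},
    {"dp":[0.012,0,0],"angular":[0,0,0],"gripper":15},
    {"dp":[0.012,0,0],"angular":[0,0,0],"gripper":15},
    {"dp":[0,0,0],"angular":[0,0,0],"gripper":15},
    {"dp":[0,0,0],"angular":[0,0,0],"gripper":15},
    {"dp":[0,0,0],"angular":[0,0,0],"gripper":15},
    {"dp":[0,0,0],"angular":[0,0,0],"gripper":15}
  ]
}}

```text
clock: 40.55
position: [0.4997, 0.127, 0.0639]
ee_rot: [0.52, -0.485, 0.513, 0.481]
contact_force: [0.2, -0.3, 0.9]
width: 0.0231
```

```bash
python3 - <<'E'
from h import *
s=get_state();sx(s);print(s['position'],yaw(s)[1].round(3))
plan([(s['position'][0]*1e3,s['position'][1]*1e3,s['position'][2]*1e3,86.1)])
E
```

```text
s 160.7 across 490.0 z 63.9 yaw 86.09 F [ 0.2 -0.3  0.9] M [-0.02  0.29 -0.  ] t 40.55 w 0.0231
[0.49974661 0.12695626 0.06391447] [[ 0.011 -0.998  0.068]
 [ 0.002  0.068  0.998]
 [-1.    -0.011  0.003]]
1 dp [0.0, 0.0, 0.0] ang [-0.0, 0.002, 0.007]
```

Call:
{"name": "arm_command", "arguments": {
  "series": [
    {"dp":[0.01,0,0],"angular":[0,0.002,0.007],"gripper":15},
    {"dp":[0.01,0,0],"angular":[0,0,0],"gripper":15},
    {"dp":[0,0,0],"angular":[0,0,0],"gripper":40},
    {"dp":[0,0,0],"angular":[0,0,0],"gripper":56},
    {"dp":[0,0,0],"angular":[0,0,0],"gripper":56},
    {"dp":[0,0,0],"angular":[0,0,0],"gripper":56},
    {"dp":[0,0,0],"angular":[0,0,0],"gripper":56},
    {"dp":[-0.1,0,0],"angular":[0,0,0],"gripper":56}
  ],
  "grip_force": 20
}}

```text
clock: 41.55
position: [0.4997, 0.127, 0.0748]
ee_rot: [0.516, -0.482, 0.517, 0.483]
contact_force: [0.0, 0.4, 0.1]
width: 0.0559
```

Call:
{"name": "arm_command", "arguments": {
  "series": [
    {"dp":[-0.2,0,0],"angular":[0,0,0],"gripper":56},
    {"dp":[-0.3,0,0],"angular":[0,0,0],"gripper":56},
    {"dp":[-0.3,0,0],"angular":[0,0,0],"gripper":56},
    {"dp":[-0.3,0.3,0],"angular":[0,0,0],"gripper":56},
    {"dp":[0,0.4,0],"angular":[0,0,0],"gripper":56},
    {"dp":[0,0.3,0],"angular":[0,0,0],"gripper":56},
    {"dp":[0,0,0],"angular":[0,0,0],"gripper":56},
    {"dp":[0,0,0],"angular":[0,0,0],"gripper":56}
  ]
}}

```text
clock: 42.55
position: [0.3801, 0.1358, 0.2186]
ee_rot: [0.52, -0.485, 0.514, 0.481]
contact_force: [0.5, 0.1, -0.5]
width: 0.0558
```

```bash
python3 - <<'E'
from h import *
s=get_state();sx(s)
for n in('top','scene'):
    d=shot(n,n+'20');row(d,86.1,(0,0) if n=='top' else (3,-.5),v=0)
    P=cloud(d);q=P[(abs(P[...,2]-.1)<.008)&(abs(P[...,0]-.5)<.08)&(abs(P[...,1]-.127)<.05)];print('block top',len(q),rect(q[:,:2]) if len(q)>5 else '')
cv2.imwrite('pics/s20c.png',cv2.resize(d['image'][70:270,220:420],(600,600),interpolation=cv2.INTER_CUBIC))
E
```

```text
s 161.3 across 370.0 z 218.6 yaw 86.06 F [ 0.5  0.1 -0.5] M [0.02 0.03 0.02] t 42.55 w 0.0558
row s 31.8..49.9 mid 40.9  across 664.4..678.6 n42
row s 154.1..172.1 mid 163.1  across 664.9..674.6 n34
row s -90.3..-72.5 mid -81.4  across 664.8..679.0 n50
row s 154.1..172.0 mid 163.0  across 605.9..616.8 n43
row s 31.5..49.3 mid 40.4  across 605.9..617.7 n47
row s -89.2..-72.2 mid -80.7  across 606.7..620.2 n45
block top 559 (array([497.7, 126.7]), array([25.4, 98.3]), np.float32(-3.8))
row s 153.5..172.5 mid 163.0  across 605.8..622.1 n32
row s 154.7..174.4 mid 164.5  across 662.5..679.6 n43
row s 30.9..49.7 mid 40.3  across 604.6..625.7 n45
row s 31.1..51.0 mid 41.1  across 662.4..679.8 n45
row s -91.0..-72.4 mid -81.7  across 604.7..622.1 n52
row s -90.8..-71.6 mid -81.2  across 662.9..681.3 n51
block top 286 (array([500.8, 125.5]), array([ 27.7, 101. ]), np.float32(-3.1))
```

View pics/s20c.png

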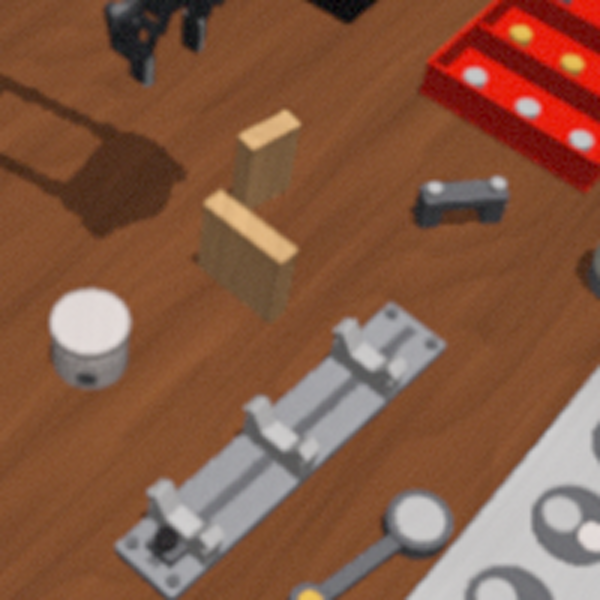

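The block stands upright on the bench at (250,255), off the slideway. The short block is untouched at (268,160), the rests are evenly spaced and the gripper is clear, so I hand in.

```bash
python3 -c "
from rig import sign_off
print(sign_off())"
```

```text
the job is handed in; nothing more can be done
None
```

I set both gaps with the long wooden spacer and handed the job in at about 42.7 s. Both gaps came out slightly wider than the block. No verdict was reported.

| Gap | Top camera | Scene camera |
|---|---|---|
| rest_a to rest_b | 101.7 mm | about 102 mm |
| rest_b to rest_c | 102.4 mm | about 103 mm |

- **Why they are over 100 mm:** the block's corners sweep about 102.8 mm as it turns, so some overshoot comes with the method. The two cameras differ by up to about 1 mm.
- **Spacer:** it stands upright on the bench at about (0.50, 0.127), off the slideway. The short block and the green look-alikes were not touched, and the gripper is clear.

Not everything went straight through:
- **First turn in gap 1:** the block hooked on the outer edge of rest_b's plate. I backed it off, recentred and finished the turn, which left the gap at about 104.5 mm.
- **Correcting gap 1:** I nudged rest_b back from the second gap and overshot to about 98.5 mm. I then repeated the lowering and turning in gap 1, going in at about 45°, before doing gap 2.
- **Gap 2:** it came out at about 105 mm after the turn. I pushed rest_c back about 2.5 mm from outside with the flat of the block.

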